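# Lock the sled and hold a bayonet lens in the test socket

### The arm

A 7-joint arm with a two-finger parallel gripper is mounted at the origin on the work surface. World frame = base frame: x ahead of the robot, y to its left, z up, the work surface at z = 0. Lengths are in m, angles in rad, forces in N, time in s.
With the tool pointing down it reaches from about 0.4 to 0.925 m from the base axis. Payload 5.6 kg.
Tool frame: the origin (TCP) lies midway between the tips of the shut fingers; the grasp point (between the pads) lies 19 mm behind it (arm.grip_point_offset is the x of the grasp point in the tool frame, in m); x points along the fingers, y is the direction in which the jaws open and shut, and the axes are right-handed (so a half turn about x gives the same grasp; the last joint's range is limited). The gripper opens to 85 mm and grips with 20 to 120 N. Pads are 22 mm wide; open, the fingers measure 114 mm over their backs; the gripper's body (76 mm by 85 mm) begins 54 mm behind the grasp point. The pads swing forward as they close: fully open they stand 13 mm farther back than shut.
Start: joints at [-1.245, 0.468, -0.012, 1.603, 0.006, 1.071, -0.056], TCP at [0.234, 0.606, 0.207] pointing down, gripper open.
Joint ranges: [-2.53, 2.53], [-0.31, 2.02], [-1.57, 1.55], [0.28, 2.44], [-1.29, 4.43], [0.15, 1.84], [-2.92, 2.92]. Speed limits (rad/s): [2.57, 2.57, 3.14, 3.14, 3.14, 3.14, 3.14].

### API

Orientations are given as a rotation vector (axis times angle).
In Python, from cell import monitor, imaging, job, arm gives the robot as it stands.
- The arm moves only by the tool apply_moves, never from a script. Its argument "plan" is a list of rows, each an object with "slide": the shift along the world's x, y, z as a fraction of full scale, a list of three; "rotation": the turn, a rotation vector about the world's x, y, z as a fraction of full scale, a list of three. In form: [{"slide": [x, y, z], "rotation": [ax, ay, az]}, ...]. A call has 1 to 20 rows; each row is the pose to reach, as a shift and turn from the pose commanded when the call began, turning the shorter way round; what a row does not reach only later rows make up. Full scale, the value 1, is 400 mm for a shift and pi rad for a turn. A row lasts 1/8 s, in which the tool goes at most 62.5 mm and 10.7 degrees, less where a joint would pass 70% of its speed; a pose out of reach is approached as far as the arm can. A call with a number of a shift or a turn outside -1 to 1 is refused whole. A call with a gripper value outside its range is refused whole. "claw" is the closure, from -1 (fully open) to 1 (shut), set as the call begins (left out, the last holds). The fingers move at their own pace and stop on an object; "newtons" is the grip in N (left out, the last holds). Time passes only in rows, so rows that repeat a pose let the fingers close. It gives the time, the measured TCP pose, the force and the opening at its end, in the units of the state.
- monitor.sense(): the state, without advancing time (a new reading comes with each control period).
- imaging.grab_frame(name): name is "scene" or "top" or "wrist"; returns a dict with "img" (400x640x3 uint8, blue, green, red), "range_z" (400x640 float32, m along the optical axis (not along the pixel's ray), 0 where there is no reading), "K" (3x3 intrinsics, pixels), "R" (3x3) and "t" (3): a world point X has camera coordinates R X + t. Camera axes: x right, y down, z forward; pixel columns grow to the right and rows downward; lengths in m; the calibration is good to about 2 mm. A picture is of the moment at which its call begins.
- job.finish_job(): hands the job in, once; it reports no verdict.
Trained networks look in the newest picture that a camera, given by its name, has taken for a name from the list of things; names that differ only in an ending like _2 or _b are one class to them, and where a whole thing is asked for, a point or a joint stands for the part that bears it (a point fixed in the world has none). Each returns a list of dicts, best first, with "p" (0 to 1); they miss things now and then, are a little off and sometimes report something else, mostly with a low value. They report only what shows in the picture. A call takes as long as a camera call. They do not tell look-alikes from the thing itself.
- imaging.spot_in(camera, query): "uv" ([column, row] in pixels, amid what is visible of it).
The state is a dict: "clock": time; "joint_positions": joint angles; "dq": joint speeds; "effort": joint torques, N m; "tool_pos": TCP position; "ee_rot": TCP orientation; "force": force on the tool from outside, world axes, zero at the start; "ft_torque": the same for the moment, N m; "gripper_width": finger opening in m.
Only numpy, scipy, OpenCV 4.12 (cv2) and the standard library are available. Lean on these libraries where they do the work, as an engineer would, in place of code of your own. Each camera call takes 0.05 s, during which the arm holds its last target.

### The job

On the lens test station, slide the barrel bolt fully home into its keeper so that the sled is locked. Then take the lens barrel that has two small lugs at its foot, push it down into the round spring socket with the lugs through the two notches, turn it a quarter turn clockwise (seen from above) to its stop, and finish while still gripping it there, because the socket's spring would turn it back. Leave the other parts on the bench where they are and the bolt home.

Things in the scene. Friction and masses are not known exactly. Their poses are not given: they have to be found in the camera images.
- station: Fixed test station: dark base plate 160 x 300 x 8 mm (x by y) under an aluminium sled plate (top 14 mm above the bench). Origin at the centre of the underside. Its y axis runs along the long side from the round black socket (x 0, y -70 mm) past the barrel bolt (x 0) to the keeper (block at y 118 to 136 mm, 37 mm high). z up.
- socket_mouth (a point): Centre of the round black socket, level with its collar's top face, 50 mm above the bench; axes as the station's. Collar 66 mm across, bore 38 mm, top 6 mm thick; two 12 mm wide notches in the bore, on the station's +x and -x sides, reach 26 mm from the centre. Lugs clear the collar's underside with the foot 18 mm below the collar top; the shoulder meets the collar at 21 mm.
- plunger (a joint): Spring plunger in the socket's bore: 0 at rest, when its top stands 11 mm below the collar top; grows as the barrel presses it down, 13 mm of travel. It pushes back with 3 N, plus 0.5 N per mm.
- return_ring (a joint): Spring ring under the collar, turned by the lugs: 0 at rest, grows clockwise seen from above, stop at 1.5 rad. Lugs turn only clockwise, meet it after 0.1 rad, so the barrel stops at about 1.6 rad. It resists with 0.06 to 0.27 Nm; let go, it turns the barrel back towards the notches.
- bolt (a joint): Barrel bolt: 0 fully withdrawn, 0.040 m fully home in the keeper (hard stop); starts at 0 to 0.012 and slides towards the station's +y. About 2 N of friction, stays where it is left.
- bolt_knob (a point): Top centre of the bolt's upright steel knob, 68 mm above the bench. The knob is a vertical pin 14 mm across and 30 mm long below this point; the track cheeks beside and below it end 32 mm above the bench.
- lens: Barrel with lugs, loose, upright; origin at the centre of its foot's underside. 68 mm tall, 0.15 kg: bright foot 34 mm across up to 21 mm, shoulder 43 mm across up to 26 mm, black round grip 38 mm across up to 68 mm. Two like lugs on its +x and -x sides, 8 mm wide, 7 to 12 mm above the foot's underside, out to 24 mm from the axis. To enter, its x axis lies along the station's x, either way round.
- plain_barrel: A barrel of the same size without lugs (plain foot); not to be used. Origin at the centre of its foot.
- flanged_barrel: A barrel of the same size with a round flange 50 mm across at its foot in place of lugs; not to be used. Origin at the centre of its foot.
- board_a: Small black circuit board, 55 x 40 mm, 8 mm high, lying on the bench; bystander. Origin at the centre of its underside.
- board_b: Small black circuit board, 55 x 40 mm, 8 mm high, lying on the bench; bystander. Origin at the centre of its underside.
- board_c: Small black circuit board, 55 x 40 mm, 8 mm high, lying on the bench; bystander. Origin at the centre of its underside.
- mug: White mug, 80 mm across, 85 mm tall; bystander. Origin at the centre of its underside.
- jar: Clear jar with a lid, 70 mm across, 110 mm tall; bystander. Origin at the centre of its underside.
- driver: Black-handled screwdriver lying flat; bystander. Origin at the centre of its underside.
- swab_pot: Small clear pot of swabs, 48 mm across, 75 mm tall; bystander. Origin at the centre of its underside.
There are look-alikes about, which are no part of the job. What is shaped like the lens but green is not meant.

How it is judged:
By the outcome, as a careful person would: the job done as asked, in the order asked, and still so for the second after the job is handed in, while the arm keeps its last pose, push and grip.
It also fails if it takes over 61 s, if anything falls off the work surface, if the arm or the gripper's body presses on something with over 40 N, if the wrist force passes 120 N, or if a joint passes its speed limit or range.

## Working session

There is one attempt and no reset: what is moved stays moved. The work goes in short steps, Python scripts to look and compute and a tool call to move; the robot and the scene stay as the last step left them, time stands still between calls to the robot, and variables do not carry over. Pictures are saved under pics/ and viewed, and the job is handed in when it is done.

Besides the shell and the picture viewer there is one more tool, called after ">>>" by a JSON object that holds its "name" and its "arguments", one argument or row to a line. apply_moves: Moves the arm, as the interface text tells. Shift numbers are shares of 400 mm and turn numbers shares of pi rad, none past 1 either way. Its arguments: {"type":"object","properties":{"plan":{"type":"array","items":{"type":"object","properties":{"slide":{"type":"array","items":{"type":"number","minimum":-1,"maximum":1}},"rotation":{"type":"array","items":{"type":"number","minimum":-1,"maximum":1}}}}},"claw":{"type":"number"},"newtons":{"type":"number"}},"required":["plan"]}

```bash
ls; mkdir -p pics; python3 - <<'E'
from cell import monitor, imaging, job, arm
import cv2, pickle
s=monitor.sense(); print(s); print(arm.grip_point_offset)
for c in ["scene","top","wrist"]:
    f=imaging.grab_frame(c); cv2.imwrite(f"pics/{c}0.png",f["img"]); pickle.dump(f,open(f"{c}0.pkl","wb"))
    print(c,f["K"].tolist(),f["R"].tolist(),f["t"].tolist())
for q in ["lens","socket_mouth","bolt_knob","station"]:
    for c in ["top","scene"]:
        print(q,c,imaging.spot_in(c,q))
print(monitor.sense()["clock"])
E
```

```text
pics
{'clock': 0.0, 'joint_positions': array([-1.24498919,  0.46838257, -0.0116225 ,  1.60362085,  0.00598832,
        1.07136355, -0.05627714]), 'dq': array([-4.00637663e-04,  1.52059566e-03, -1.23819915e-04,  2.55155580e-04,
        2.59137507e-05, -2.28903659e-03, -8.78820580e-04]), 'effort': array([-1.80495226e-04, -5.32389021e+01,  2.16552720e-02, -2.51307124e+01,
        1.14824224e-02,  7.61299714e-03, -2.21604171e-05]), 'tool_pos': array([0.23416665, 0.60572511, 0.20643599]), 'ee_rot': array([ 0.28803287,  1.55157271, -0.29075671]), 'force': array([0.25017529, 0.18072871, 0.62710753]), 'ft_torque': array([-0.00712471,  0.02844748, -0.06495138]), 'gripper_width': 0.08545864388772337}
-0.0187
scene [[396.37982893144385, 0.0, 316.96509266648815], [0.0, 396.37982893144385, 195.49464771192015], [0.0, 0.0, 1.0]] [[0.31977272920421046, 0.9473793404443651, 0.014757606733162041], [0.5854160150699472, -0.1853030758213724, -0.7892723607163513], [-0.7450056986070068, 0.2610271161974148, -0.6138659085278702]] [-0.24416083459233384, -0.23983131733481697, 1.465953559808238]
top [[513.467379
[... 581 characters left out ...]
225195, 0.3223460221188669], [0.299946532205564, -0.11808462946940505, -0.9466192994551357]] [-0.6497018432729502, -0.04293195359628844, 0.382634673965523]
lens top [{'uv': [496.8, 218.4], 'p': 0.63}, {'uv': [491.3, 163.8], 'p': 0.6}, {'uv': [466.2, 192.6], 'p': 0.59}]
lens scene [{'uv': [122.7, 222.5], 'p': 0.98}, {'uv': [128.6, 261.7], 'p': 0.74}, {'uv': [160.2, 231.7], 'p': 0.6}]
socket_mouth top [{'uv': [292.7, 187.6], 'p': 0.86}]
socket_mouth scene [{'uv': [332.0, 210.4], 'p': 0.95}]
bolt_knob top [{'uv': [272.9, 187.4], 'p': 0.59}, {'uv': [318.1, 198.0], 'p': 0.43}]
bolt_knob scene []
station top [{'uv': [293.8, 189.7], 'p': 0.55}]
station scene [{'uv': [330.2, 209.7], 'p': 0.68}]
0.55
```

View pics/scene0.png

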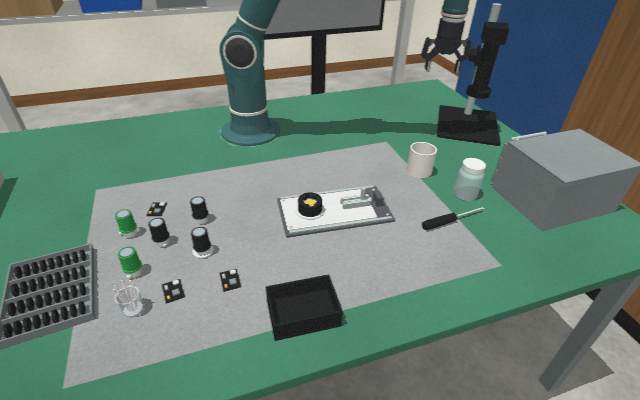

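View pics/top0.png

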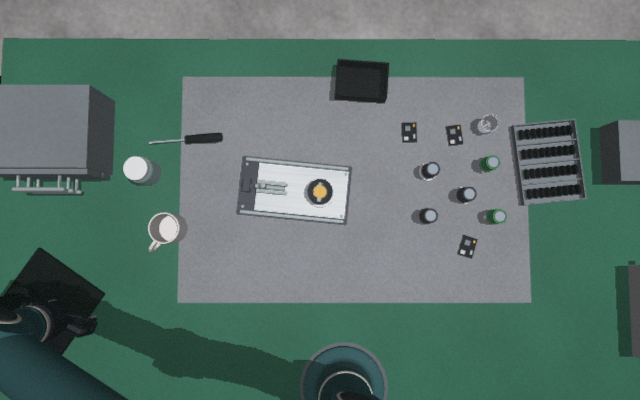

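View pics/wrist0.png

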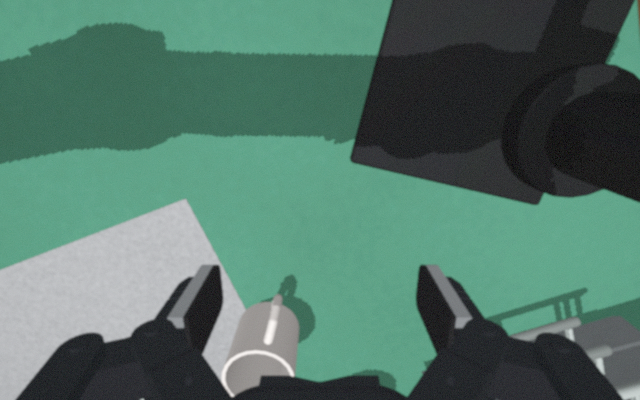

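The scene view shows the station amid the mat (socket at about 310,205) and black barrels at (199,208), (159,230) and (202,240). The green look-alikes are at (125,222) and (130,260). I'll zoom in and work out positions.

```bash
cat > h.py <<'E'
import numpy as np, pickle, cv2
def world(f,u,v,z=None):
    """pixel -> world; with z: intersect plane, otherwise use depth"""
    K,R,t=f["K"],f["R"],f["t"]
    r=np.linalg.solve(K,[u,v,1.0])
    if z is None:
        d=f["range_z"][int(round(v)),int(round(u))]; return R.T@(r*d-t)
    o=-R.T@t; w=R.T@r; return o+w*(z-o[2])/w[2]
def proj(f,X):
    c=f["K"]@(f["R"]@np.asarray(X,float)+f["t"]); return c[:2]/c[2]
def cloud(f):
    K,R,t=f["K"],f["R"],f["t"]
    v,u=np.mgrid[0:400,0:640]; d=f["range_z"]
    P=np.stack([(u-K[0,2])/K[0,0]*d,(v-K[1,2])/K[1,1]*d,d],-1)
    return (P-t)@R
E
python3 - <<'E'
from h import *
s=pickle.load(open("scene0.pkl","rb")); t=pickle.load(open("top0.pkl","rb"))
a=cv2.resize(s["img"][185:280,100:260],None,fx=5,fy=5,interpolation=cv2.INTER_CUBIC); cv2.imwrite("pics/s_l.png",a)
a=cv2.resize(s["img"][170:245,265:405],None,fx=5.5,fy=5.5,interpolation=cv2.INTER_CUBIC); cv2.imwrite("pics/s_st.png",a)
a=cv2.resize(t["img"][145:235,225:365],None,fx=5.5,fy=5.5,interpolation=cv2.INTER_CUBIC); cv2.imwrite("pics/t_st.png",a)
a=cv2.resize(t["img"][110:270,395:515],None,fx=3.7,fy=3.7,interpolation=cv2.INTER_CUBIC); cv2.imwrite("pics/t_l.png",a)
for n,u,v in [("mid",468,194),("left",429,216),("up",431,171)]:
    print(n,world(t,u,v),world(t,u,v,.068))
print("sock",world(t,319,191),world(t,319,191,.05))
E
```

```text
mid [ 0.50516874 -0.32295806  0.06920897] [ 0.50525669 -0.32331333  0.068     ]
left [ 0.44795578 -0.21998112  0.07105714] [ 0.44804678 -0.22064364  0.068     ]
up [ 0.56568046 -0.22838531  0.06612462] [ 0.56545919 -0.22796857  0.068     ]
sock [0.51496941 0.06448731 0.04265598] [0.51439251 0.06450512 0.05      ]
```

View pics/s_l.png

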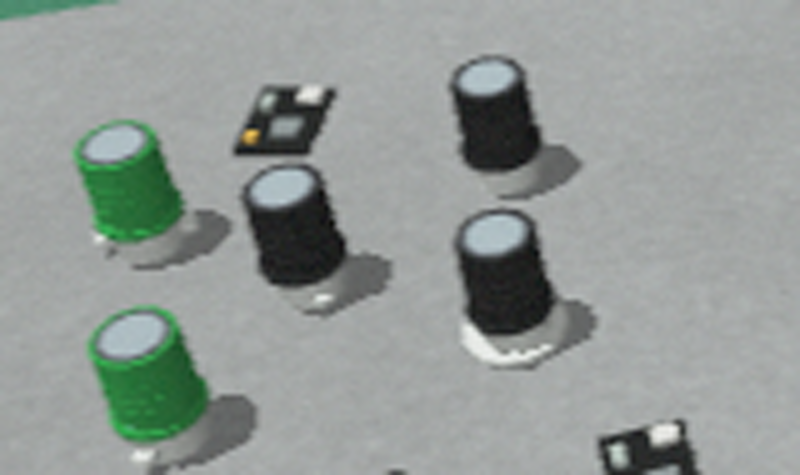

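View pics/s_st.png

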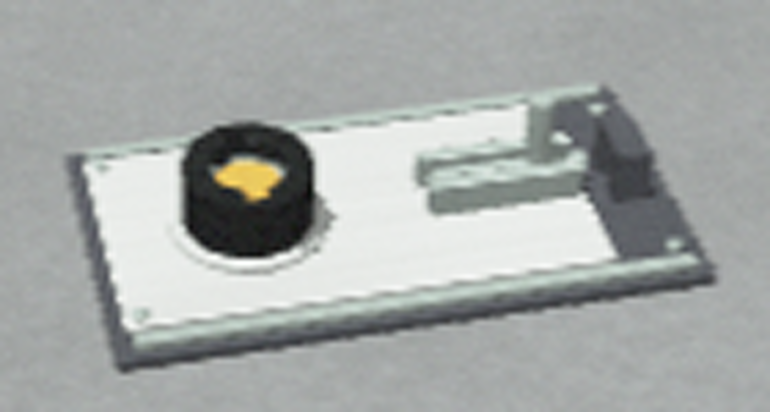

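View pics/t_st.png

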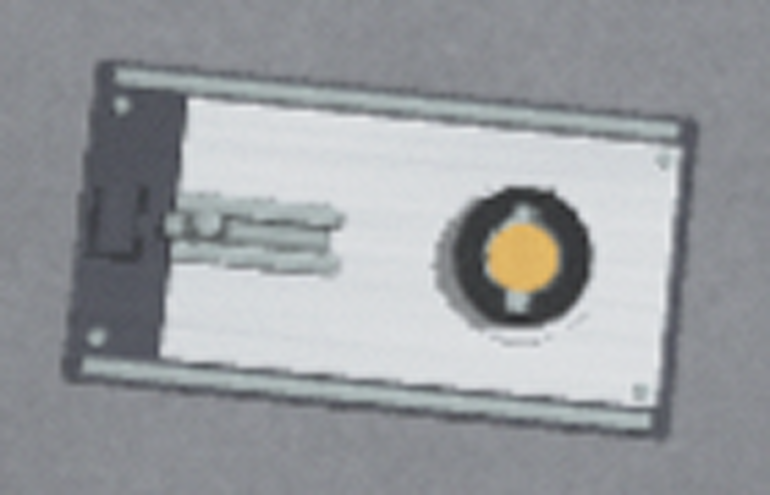

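View pics/t_l.png

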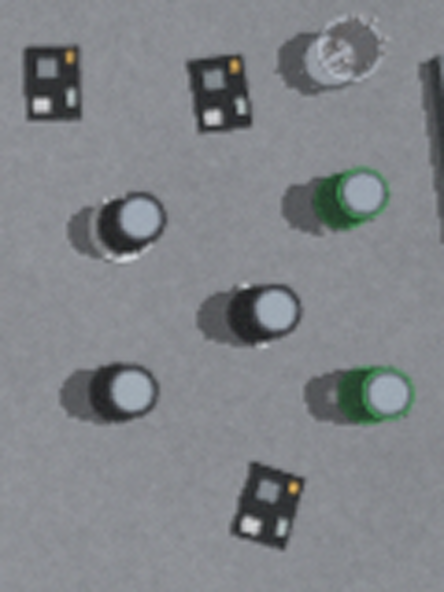

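The top crop shows the lugged barrel in the middle (pixel ~468,194), with lug glints at crop (243,287) and (263,345). Station notches are at crop (523,212) and (517,300), and the knob is at (207,222). Next I'll estimate poses.

```bash
cat >> h.py <<'E'
from scipy.spatial.transform import Rotation as Rot
def fitpose(pts,wpts):
    """2D rigid: station pts -> world pts"""
    A=np.asarray(pts)[:,:2];B=np.asarray(wpts)[:,:2];a=A.mean(0);b=B.mean(0)
    H=(A-a).T@(B-b);ang=np.arctan2(H[0,1]-H[1,0],H[0,0]+H[1,1])
    c,s=np.cos(ang),np.sin(ang);M=np.array([[c,-s],[s,c]])
    return ang,b-M@a,np.linalg.norm((A@M.T+b-M@a)-B,axis=1)
E
python3 - <<'E'
from h import *
from cell import monitor
t=pickle.load(open("top0.pkl","rb"))
def px(u,v,z): return world(t,(u+.5)/5.5-.5+225,(v+.5)/5.5-.5+145,z)
S=[[.08,.15],[.08,-.15],[-.08,-.15],[-.08,.15]]
W=[px(98,60,.008),px(695,120,.008),px(665,438,.008),px(65,380,.008)]
a,o,r=fitpose(S,W); print("corners",a,o,r)
c=np.array([[np.cos(a),-np.sin(a)],[np.sin(a),np.cos(a)]])
print("sock from fit",c@[0,-.07]+o,"seen",px(523,256,.05),px(523,256,.05))
k=px(207,222,.068); print("knob",k,"in station",c.T@(k[:2]-o))
C=cloud(t)
s=monitor.sense(); R=Rot.from_rotvec(s["ee_rot"]).as_matrix(); print(R)
# barrel cloud
for n,b in [("mid",(.505,-.323)),("left",(.448,-.22)),("up",(.565,-.228))]:
    m=(np.hypot(C[...,0]-b[0],C[...,1]-b[1])<.03)&(C[...,2]>.055)
    p=C[m]; print(n,np.median(p,0),(p.min(0)+p.max(0))/2)
def pl(u,v,z): return world(t,(u+.5)/3.7-.5+395,(v+.5)/3.7-.5+110,z)
print("top centre",pl(276,310,.068),"lugs",pl(243,287,.012),pl(263,345,.012))
print("greens",pl(362,193,.068),pl(388,393,.068))
E
```

```text
corners -0.097307829381757 [0.52090219 0.13281875] [0.00082046 0.00171399 0.00171575 0.00213132]
sock from fit [0.51410139 0.0631499 ] seen [0.5140326  0.06270847 0.05      ] [0.5140326  0.06270847 0.05      ]
knob [0.52870723 0.21220355 0.068     ] in station [5.55401692e-05 7.97675537e-02]
[[ 6.68568091e-05  3.60583228e-01  9.32727040e-01]
 [-2.55205224e-05  9.32727043e-01 -3.60583227e-01]
 [-9.99999997e-01  3.03762678e-07  7.15614262e-05]]
mid [ 0.5053372  -0.32318905  0.06802208] [ 0.50608194 -0.32388182  0.06543835]
left [ 0.45048786 -0.22142061  0.06841953] [ 0.4495531  -0.22301989  0.06537816]
up [ 0.57066616 -0.22891857  0.06832948] [ 0.57095592 -0.23013293  0.06685245]
top centre [ 0.50677418 -0.32655701  0.068     ] lugs [ 0.52783063 -0.31930218  0.012     ] [ 0.48521898 -0.33298878  0.012     ]
greens [ 0.5897856  -0.38953145  0.068     ] [ 0.44843199 -0.40381196  0.068     ]
```

Measurements agree: station yaw is about -0.097 rad with origin (0.521, 0.133), and knob at station y of about 0.080. The lens is at about (0.5065, -0.326) with lug axis about 0.31 rad. I'll shut the gripper and move above the area behind the knob.

>>> {"name": "apply_moves", "arguments": {
  "plan": [
    {"slide":[0.727,-0.9,0],"rotation":[0,0,0.0866]},
    {"slide":[0.727,-0.9,0],"rotation":[0,0,0.0866]},
    {"slide":[0.727,-0.9,0],"rotation":[0,0,0.0866]},
    {"slide":[0.727,-0.9,0],"rotation":[0,0,0.0866]},
    {"slide":[0.727,-0.9,0],"rotation":[0,0,0.0866]},
    {"slide":[0.727,-0.9,0],"rotation":[0,0,0.0866]},
    {"slide":[0.727,-0.9,0],"rotation":[0,0,0.0866]},
    {"slide":[0.727,-0.9,0],"rotation":[0,0,0.0866]},
    {"slide":[0.727,-0.9,0],"rotation":[0,0,0.0866]},
    {"slide":[0.727,-0.9,0],"rotation":[0,0,0.0866]},
    {"slide":[0.727,-0.9,0],"rotation":[0,0,0.0866]},
    {"slide":[0.727,-0.9,0],"rotation":[0,0,0.0866]}
  ],
  "claw": 1,
  "newtons": 40
}}

```text
clock: 2.05
tool_pos: [0.5245, 0.2475, 0.2074]
ee_rot: [0.075, 1.57, -0.074]
force: [-0.3, -0.6, -0.6]
gripper_width: -0.0
```

```bash
python3 - <<'E'
from h import *
from cell import monitor, imaging
s=monitor.sense(); print(s["clock"],s["joint_positions"],s["tool_pos"],s["force"],s["gripper_width"])
R=Rot.from_rotvec(s["ee_rot"]).as_matrix(); print("yaw",np.arctan2(R[1,1],R[0,1]))
f=imaging.grab_frame("wrist"); cv2.imwrite("pics/w1.png",f["img"]); pickle.dump(f,open("w1.pkl","wb"))
E
```

```text
2.05 [-0.57014101  0.34768538  0.08983743  1.7849858  -0.03645548  1.01046352
  1.00984257] [0.52447279 0.24748089 0.20741995] [-0.30941819 -0.58405895 -0.56461647] -2.8868584978253218e-06
yaw 1.4761157494335468
```

View pics/w1.png

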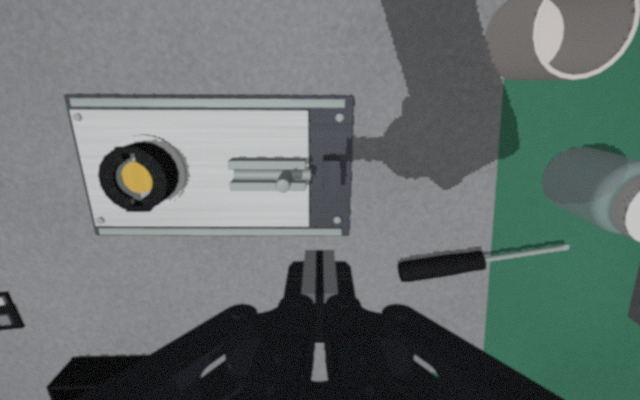

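The wrist view shows the whole station: socket around (138,175), knob top around (284,184), and base corners at (67,95), (353,96), (349,236) and (97,236). I'll refine from this.

```bash
python3 - <<'E'
from h import *
f=pickle.load(open("w1.pkl","rb"))
px=lambda u,v,z:world(f,u,v,z)
S=[[-.08,-.15],[-.08,.15],[.08,.15],[.08,-.15]]
a,o,r=fitpose(S,[px(66,95,.008),px(353.5,95.5,.008),px(349,236,.008),px(97,236,.008)])
print(a,o,r); c=np.array([[np.cos(a),-np.sin(a)],[np.sin(a),np.cos(a)]])
print("sock",c@[0,-.07]+o)
k=px(284,184,.068); print("knob",k,c.T@(k[:2]-o))
cv2.imwrite("pics/w1c.png",cv2.resize(f["img"][85:245,55:365],None,fx=2.5,fy=2.5,interpolation=cv2.INTER_CUBIC))
E
```

```text
-0.096112480638603 [0.52413875 0.13429532] [0.00186275 0.00131352 0.00126105 0.00062778]
sock [0.51742123 0.06461839]
knob [0.52965297 0.21447721 0.068     ] [-0.00220584  0.080341  ]
```

View pics/w1c.png

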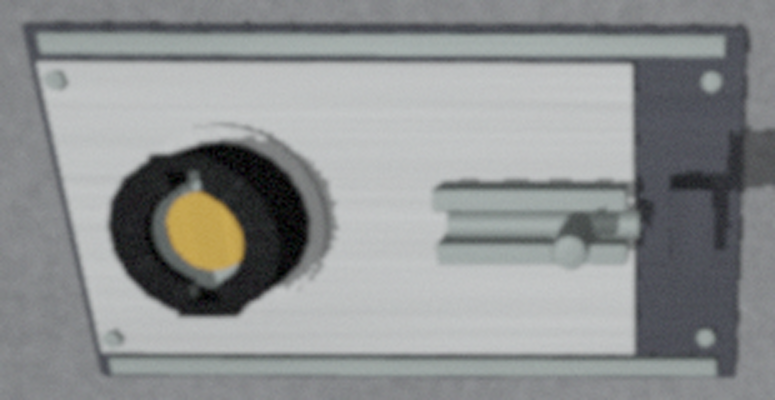

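>>> {"name": "apply_moves", "arguments": {
  "plan": [
    {"slide":[0.005,-0.18,-0.15],"rotation":[0,0,0]},
    {"slide":[0.005,-0.18,-0.15],"rotation":[0,0,0]},
    {"slide":[0.005,-0.18,-0.3],"rotation":[0,0,0]},
    {"slide":[0.005,-0.18,-0.35],"rotation":[0,0,0]},
    {"slide":[0.005,-0.18,-0.4],"rotation":[0,0,0]},
    {"slide":[0.005,-0.18,-0.4],"rotation":[0,0,0]},
    {"slide":[0.005,-0.18,-0.4],"rotation":[0,0,0]}
  ]
}}

```text
clock: 2.98
tool_pos: [0.5277, 0.1747, 0.0482]
ee_rot: [0.076, 1.568, -0.075]
force: [-0.2, 0.3, -0.0]
gripper_width: -0.0002
```

```bash
python3 - <<'E'
from h import *
from cell import monitor, imaging
f=imaging.grab_frame("wrist"); cv2.imwrite("pics/w2.png",f["img"])
g=imaging.grab_frame("scene"); cv2.imwrite("pics/s2.png",cv2.resize(g["img"][150:245,265:425],None,fx=5,fy=5,interpolation=cv2.INTER_CUBIC))
print(monitor.sense()["force"])
E
```

```text
[-0.11296428  0.24262962 -0.14142372]
```

View pics/w2.png

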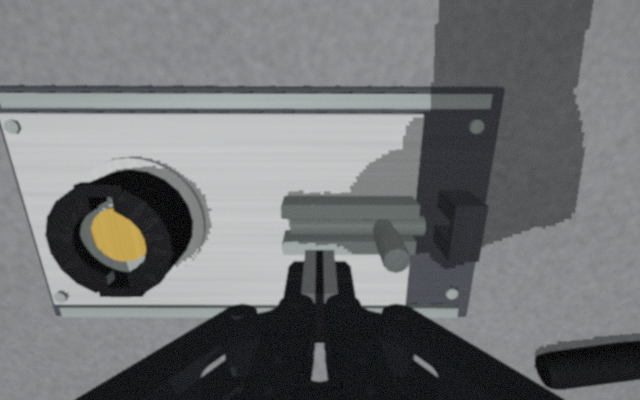

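View pics/s2.png

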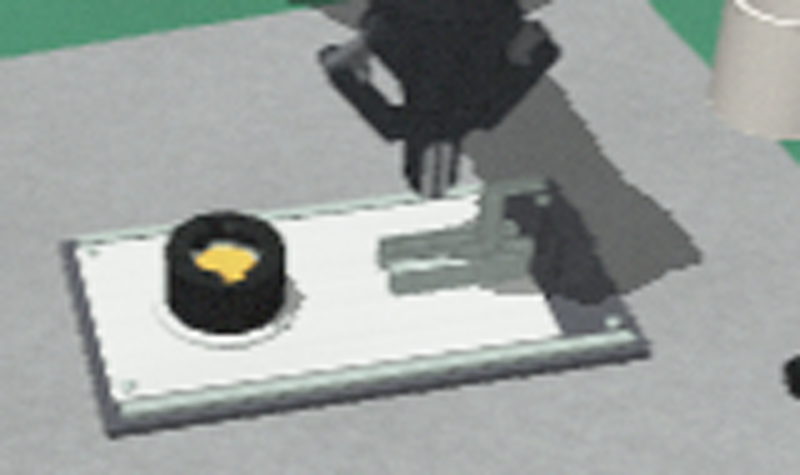

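Fingers are shut behind the knob, clear of the track. The knob is right of the fingers, at about (398,258) in the wrist image. Now I'll push along station +y.

>>> {"name": "apply_moves", "arguments": {
  "plan": [
    {"slide":[0.0024,0.025,-0.005],"rotation":[0,0,0]},
    {"slide":[0.0048,0.05,-0.005],"rotation":[0,0,0]},
    {"slide":[0.0065,0.065,-0.005],"rotation":[0,0,0]},
    {"slide":[0.008,0.08,-0.005],"rotation":[0,0,0]},
    {"slide":[0.0095,0.095,-0.005],"rotation":[0,0,0]},
    {"slide":[0.0095,0.095,-0.005],"rotation":[0,0,0]},
    {"slide":[0.0095,0.095,-0.005],"rotation":[0,0,0]}
  ]
}}

```text
clock: 3.95
tool_pos: [0.5309, 0.212, 0.0453]
ee_rot: [0.076, 1.57, -0.077]
force: [-0.9, -0.4, -0.5]
gripper_width: -0.0002
```

>>> {"name": "apply_moves", "arguments": {
  "plan": [
    {"slide":[0.0007,0.007,0],"rotation":[0,0,0]},
    {"slide":[0.0014,0.014,0],"rotation":[0,0,0]},
    {"slide":[0.002,0.021,0],"rotation":[0,0,0]},
    {"slide":[0.0026,0.028,0],"rotation":[0,0,0]}
  ]
}}

```text
clock: 4.45
tool_pos: [0.532, 0.2238, 0.0454]
ee_rot: [0.076, 1.569, -0.076]
force: [0.1, -0.4, 0.4]
gripper_width: -0.0001
```

```bash
python3 - <<'E'
from h import *
from cell import monitor, imaging
f=imaging.grab_frame("wrist"); cv2.imwrite("pics/w3.png",f["img"])
print(monitor.sense()["force"],monitor.sense()["tool_pos"])
E
```

```text
[0.00324297 0.22298593 0.58429004] [0.53202149 0.22426159 0.04541897]
```

View pics/w3.png

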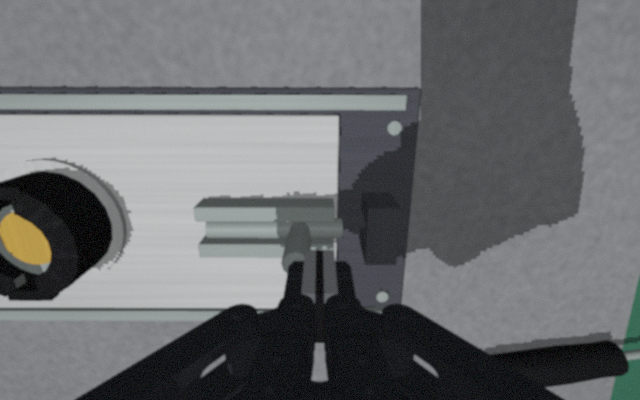

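The knob is now left of the fingers (top at ~(292,262)), so they passed beside it. I need to measure its actual x.

```bash
python3 - <<'E'
from h import *
from cell import monitor, imaging
s=monitor.sense();print(s["tool_pos"])
f=imaging.grab_frame("wrist"); pickle.dump(f,open("w3.pkl","wb"))
cv2.imwrite("pics/w3c.png",cv2.resize(f["img"][180:320,190:440],None,fx=3.2,fy=3.2,interpolation=cv2.INTER_CUBIC))
print("cam",-f["R"].T@f["t"], "tcp px",proj(f,s["tool_pos"]))
for u,v in [(292,262),(290,266),(292,255),(293,245),(295,235),(310,262),(330,262),(318,256),(300,290),(345,285)]:
    print(u,v,world(f,u,v).round(4))
g=imaging.grab_frame("top"); pickle.dump(g,open("t3.pkl","wb"))
cv2.imwrite("pics/t3.png",cv2.resize(g["img"][145:235,225:365],None,fx=5.5,fy=5.5,interpolation=cv2.INTER_CUBIC))
E
```

```text
[0.53202149 0.22426159 0.04541897]
cam [0.44970273 0.23281463 0.21349064] tcp px [317.96630951 242.13308908]
292 262 [0.5243 0.2135 0.0788]
290 266 [0.5242 0.2129 0.0824]
292 255 [0.5258 0.2126 0.0694]
293 245 [0.5244 0.2127 0.0617]
295 235 [0.524  0.213  0.0511]
310 262 [0.5205 0.2222 0.087 ]
330 262 [0.5212 0.2305 0.0872]
318 256 [0.5213 0.2254 0.0809]
300 290 [0.5249 0.2181 0.1001]
345 285 [0.5263 0.2357 0.0971]
```

View pics/w3c.png

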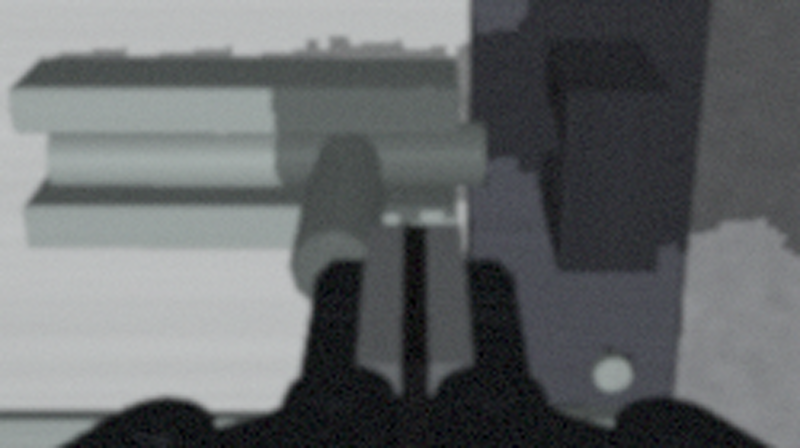

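View pics/t3.png

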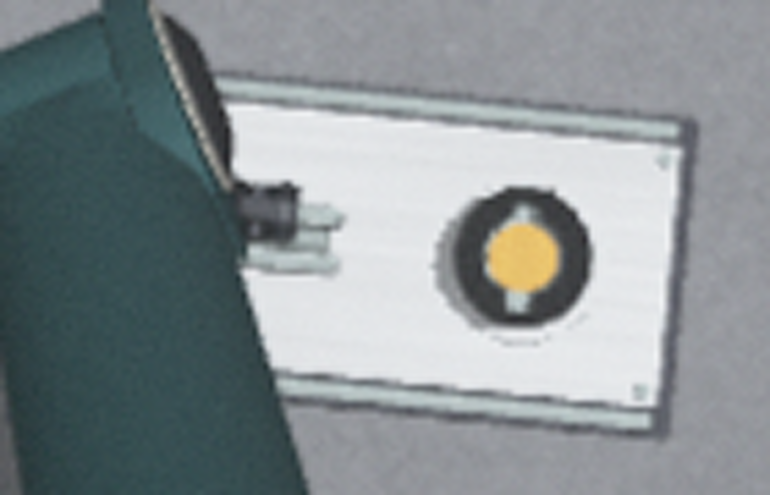

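```bash
python3 - <<'E'
from h import *
from cell import monitor, imaging
s=monitor.sense();p=s["tool_pos"]
g=imaging.grab_frame("scene"); pickle.dump(g,open("s3.pkl","wb"))
f=pickle.load(open("w3.pkl","rb"))
im=g["img"].copy()
print("earlier tcp in s2:",(proj(g,[.5277,.1747,.0482])-[265,150])*5)
print("now in crop",(proj(g,p)-[300,140])*6, (proj(g,[.529,.2133,.068])-[300,140])*6)
cv2.imwrite("pics/s3.png",cv2.resize(im[140:230,300:425],None,fx=6,fy=6,interpolation=cv2.INTER_CUBIC))
for z in (.045,.06,.075): print(z,proj(f,[.521,.224,z]),proj(f,[.543,.224,z]))
print("knob top",proj(f,[.529,.2133,.068]),"base of knob",proj(f,[.529,.2133,.038]))
E
```

```text
earlier tcp in s2: [425.10408879 225.06571105]
now in crop [401.39897069 320.66486772] [382.33210439 281.84004145]
0.045 [315.48943978 223.29058479] [319.41210505 259.61541732]
0.06 [315.1827545 235.2336352] [319.43514027 274.0173996 ]
0.075 [314.819601   249.37569172] [319.46223128 290.95513598]
knob top [294.48158962 259.39543221] base of knob [298.12396342 233.12214648]
```

View pics/s3.png

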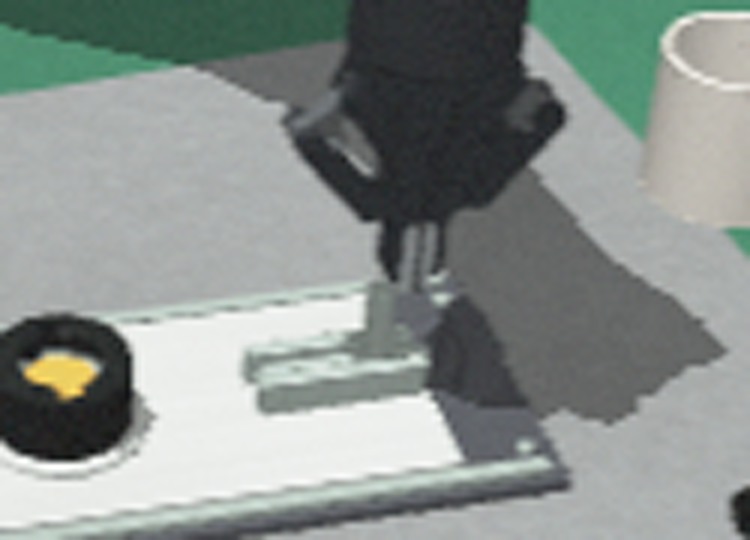

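```bash
python3 - <<'E'
from h import *
g=pickle.load(open("s3.pkl","rb")); C=cloud(g)
for r in range(175,192):
    print(r,[tuple((C[r,c]*1000).round(0).astype(int)) for c in (366,368,370,372)])
f=pickle.load(open("w3.pkl","rb")); C=cloud(f)
print()
for r in range(236,276,4):
    print(r,[tuple((C[r,c]*1000).round(0).astype(int)) for c in (308,314,325,331)])
E
```

```text
175 [(np.int64(543), np.int64(209), np.int64(118)), (np.int64(543), np.int64(215), np.int64(117)), (np.int64(538), np.int64(223), np.int64(112)), (np.int64(542), np.int64(227), np.int64(114))]
176 [(np.int64(541), np.int64(210), np.int64(113)), (np.int64(541), np.int64(216), np.int64(112)), (np.int64(535), np.int64(225), np.int64(106)), (np.int64(543), np.int64(227), np.int64(112))]
177 [(np.int64(543), np.int64(209), np.int64(112)), (np.int64(541), np.int64(217), np.int64(109)), (np.int64(541), np.int64(223), np.int64(107)), (np.int64(538), np.int64(230), np.int64(104))]
178 [(np.int64(536), np.int64(214), np.int64(103)), (np.int64(542), np.int64(217), np.int64(106)), (np.int64(543), np.int64(222), np.int64(106)), (np.int64(541), np.int64(229), np.int64(103))]
179 [(np.int64(536), np.int64(214), np.int64(100)), (np.int64(538), np.int64(219), np.int64(100)), (np.int64(541), np.int64(223), np.int64(101)), (np.int64(539), np.int64(230), np.int64(98))]
180 [(np.int64(538), np.int64(213), np.int64(98)), (np.int64(544), np.int64(216), np.int64(102)), (np.int64(541), np.int64(223), np.int6
[... 3311 characters left out ...]
int64(521), np.int64(224), np.int64(85)), (np.int64(522), np.int64(228), np.int64(84)), (np.int64(522), np.int64(231), np.int64(84))]
264 [(np.int64(521), np.int64(221), np.int64(88)), (np.int64(521), np.int64(224), np.int64(88)), (np.int64(521), np.int64(228), np.int64(88)), (np.int64(522), np.int64(231), np.int64(87))]
268 [(np.int64(521), np.int64(221), np.int64(91)), (np.int64(521), np.int64(224), np.int64(91)), (np.int64(522), np.int64(228), np.int64(91)), (np.int64(522), np.int64(231), np.int64(91))]
272 [(np.int64(521), np.int64(222), np.int64(95)), (np.int64(521), np.int64(224), np.int64(94)), (np.int64(522), np.int64(228), np.int64(94)), (np.int64(522), np.int64(231), np.int64(94))]
```

Both depth cameras agree that the shut fingertips stand at z of about 73 mm while the reported TCP is at 45 mm. So the true tips are about 28 mm behind the reported TCP, and they passed over the knob without touching it. I'll correct for that: go back, then lower by 26 mm.

>>> {"name": "apply_moves", "arguments": {
  "plan": [
    {"slide":[-0.01,-0.128,0.005],"rotation":[0,0,0]},
    {"slide":[-0.01,-0.128,0.005],"rotation":[0,0,0]},
    {"slide":[-0.01,-0.128,0.005],"rotation":[0,0,0]},
    {"slide":[-0.01,-0.128,-0.03],"rotation":[0,0,0]},
    {"slide":[-0.01,-0.128,-0.065],"rotation":[0,0,0]},
    {"slide":[-0.01,-0.128,-0.065],"rotation":[0,0,0]}
  ]
}}

```text
clock: 5.4
tool_pos: [0.5265, 0.1723, 0.0174]
ee_rot: [0.074, 1.573, -0.076]
force: [0.7, 0.7, -0.4]
gripper_width: -0.0002
```

```bash
python3 - <<'E'
from h import *
from cell import monitor, imaging
s=monitor.sense();print(s["tool_pos"],s["force"])
g=imaging.grab_frame("scene"); f=imaging.grab_frame("wrist")
C=cloud(f); p=s["tool_pos"]
m=(abs(C[...,1]-p[1])<.006)&(C[...,0]>p[0]-.013)&(C[...,0]<p[0]-.008)&(C[...,2]>.036)
print("tip z", np.sort(C[m][:,2])[:20].round(4), "front x",np.median(C[m][:,0]))
cv2.imwrite("pics/s4.png",cv2.resize(g["img"][140:230,300:425],None,fx=6,fy=6,interpolation=cv2.INTER_CUBIC))
cv2.imwrite("pics/w4.png",f["img"])
E
```

```text
[0.52648458 0.17231539 0.01741641] [ 0.71016148  0.74194278 -0.38755406]
tip z [0.0472 0.0474 0.0474 0.0475 0.0475 0.0476 0.0476 0.0476 0.0477 0.0478
 0.0478 0.0478 0.0479 0.048  0.0481 0.0481 0.0482 0.0482 0.0482 0.0482] front x 0.5164434505319726
```

View pics/s4.png

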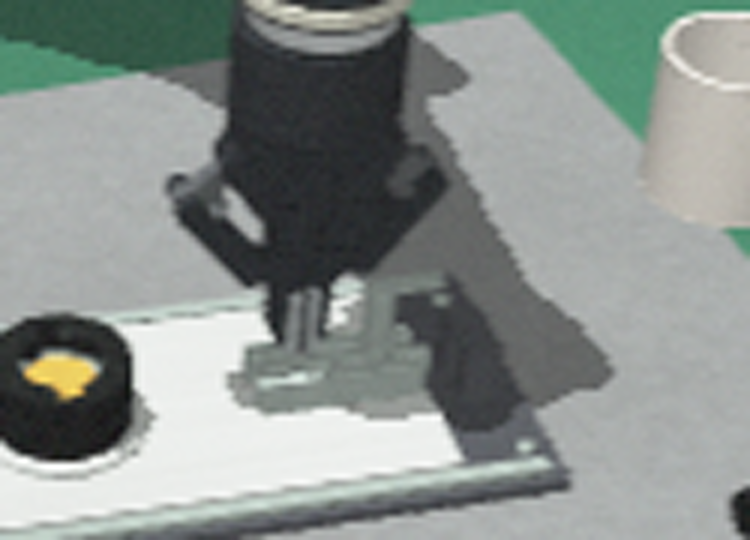

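View pics/w4.png

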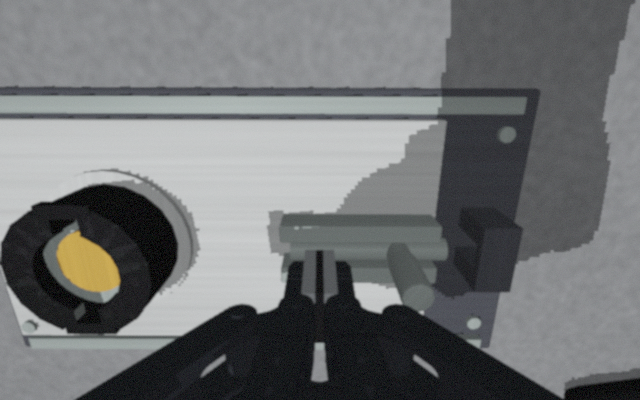

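Tips are now at 46 mm beside the knob, which is at (415,290) in the wrist image. I'll push again.

>>> {"name": "apply_moves", "arguments": {
  "plan": [
    {"slide":[0.003,0.03,0],"rotation":[0,0,0]},
    {"slide":[0.0045,0.045,0],"rotation":[0,0,0]},
    {"slide":[0.0065,0.065,0],"rotation":[0,0,0]},
    {"slide":[0.0085,0.085,0],"rotation":[0,0,0]},
    {"slide":[0.01,0.1,0],"rotation":[0,0,0]}
  ]
}}

```text
clock: 6.12
tool_pos: [0.5322, 0.2127, 0.0195]
ee_rot: [0.076, 1.569, -0.076]
force: [0.5, -2.5, 2.6]
gripper_width: -0.0002
```

>>> {"name": "apply_moves", "arguments": {
  "plan": [
    {"slide":[0.0005,0.006,0],"rotation":[0,0,0]},
    {"slide":[0.001,0.012,0],"rotation":[0,0,0]},
    {"slide":[0.0015,0.018,0],"rotation":[0,0,0]},
    {"slide":[0.002,0.022,0],"rotation":[0,0,0]}
  ]
}}

```text
clock: 6.62
tool_pos: [0.533, 0.221, 0.0194]
ee_rot: [0.076, 1.569, -0.076]
force: [0.4, -3.8, 2.0]
gripper_width: -0.0001
```

```bash
python3 - <<'E'
from h import *
from cell import monitor, imaging
s=monitor.sense();print(s["tool_pos"],s["force"])
f=imaging.grab_frame("wrist");cv2.imwrite("pics/w5.png",f["img"])
E
```

```text
[0.53295134 0.22103717 0.01939364] [ 0.40831757 -3.77579806  1.96633864]
```

View pics/w5.png

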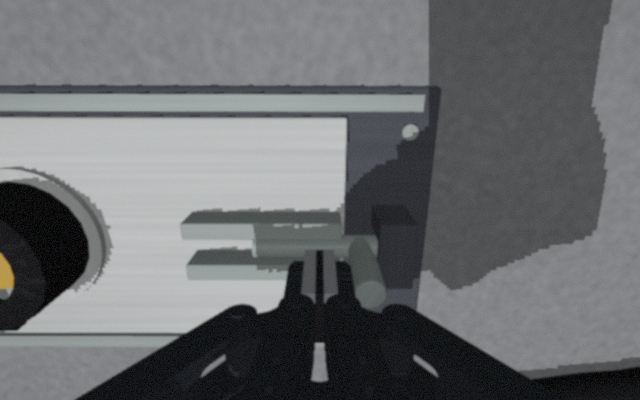

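The bolt is moving and its tip is reaching the keeper (knob top at ~(371,293)). I'll continue until the stop.

>>> {"name": "apply_moves", "arguments": {
  "plan": [
    {"slide":[0.0005,0.006,0],"rotation":[0,0,0]},
    {"slide":[0.001,0.012,0],"rotation":[0,0,0]},
    {"slide":[0.0015,0.018,0],"rotation":[0,0,0]},
    {"slide":[0.0015,0.018,0],"rotation":[0,0,0]}
  ]
}}

```text
clock: 7.18
tool_pos: [0.5334, 0.2267, 0.0194]
ee_rot: [0.075, 1.57, -0.078]
force: [1.1, -5.2, 2.5]
gripper_width: -0.0001
```

>>> {"name": "apply_moves", "arguments": {
  "plan": [
    {"slide":[0.0005,0.006,0],"rotation":[0,0,0]},
    {"slide":[0.001,0.012,0],"rotation":[0,0,0]},
    {"slide":[0.001,0.012,0],"rotation":[0,0,0]}
  ]
}}

```text
clock: 7.55
tool_pos: [0.5334, 0.2269, 0.0193]
ee_rot: [0.073, 1.572, -0.085]
force: [-2.8, -15.7, 9.6]
gripper_width: -0.0002
```

Now at a stop: y no longer advances and the force is 16 N. I'll back off, rise, and check with the cameras.

>>> {"name": "apply_moves", "arguments": {
  "plan": [
    {"slide":[-0.005,-0.05,0],"rotation":[0,0,0]},
    {"slide":[-0.01,-0.1,0.05],"rotation":[0,0,0]},
    {"slide":[-0.01,-0.2,0.2],"rotation":[0,0,0.015]},
    {"slide":[-0.01,-0.35,0.35],"rotation":[0,0,0.03]},
    {"slide":[-0.02,-0.5,0.4],"rotation":[0,0,0.03]},
    {"slide":[-0.02,-0.65,0.4],"rotation":[0,0,0.03]},
    {"slide":[-0.03,-0.8,0.4],"rotation":[0,0,0.03]},
    {"slide":[-0.04,-0.95,0.4],"rotation":[0,0,0.03]},
    {"slide":[-0.04,-0.95,0.4],"rotation":[0,0,0.03]}
  ],
  "claw": -1
}}

```text
clock: 8.68
tool_pos: [0.517, -0.1508, 0.1796]
ee_rot: [0.006, 1.57, -0.007]
force: [-0.0, 1.0, -0.7]
gripper_width: 0.0853
```

```bash
python3 - <<'E'
from h import *
from cell import monitor, imaging
s=monitor.sense();print(s["clock"],s["joint_positions"],s["tool_pos"],s["force"],s["gripper_width"])
g=imaging.grab_frame("scene");t=imaging.grab_frame("top");f=imaging.grab_frame("wrist")
pickle.dump(t,open("t6.pkl","wb"));pickle.dump(g,open("s6.pkl","wb"));pickle.dump(f,open("w6.pkl","wb"))
cv2.imwrite("pics/s6.png",cv2.resize(g["img"][160:240,270:400],None,fx=6,fy=6,interpolation=cv2.INTER_CUBIC))
cv2.imwrite("pics/t6.png",cv2.resize(t["img"][145:235,225:365],None,fx=5.5,fy=5.5,interpolation=cv2.INTER_CUBIC))
cv2.imwrite("pics/w6.png",f["img"])
E
```

```text
8.675 [ 0.04421404  0.31075592  0.21375537  1.9164889  -0.08108135  0.92167348
  1.85989094] [ 0.51700292 -0.15081203  0.17960742] [-0.01266544  0.98106766 -0.65883843] 0.08527269376247985
```

View pics/s6.png

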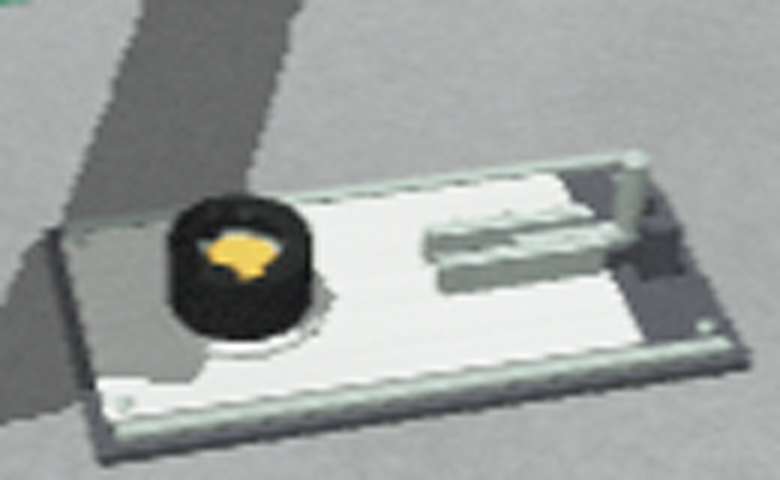

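View pics/t6.png

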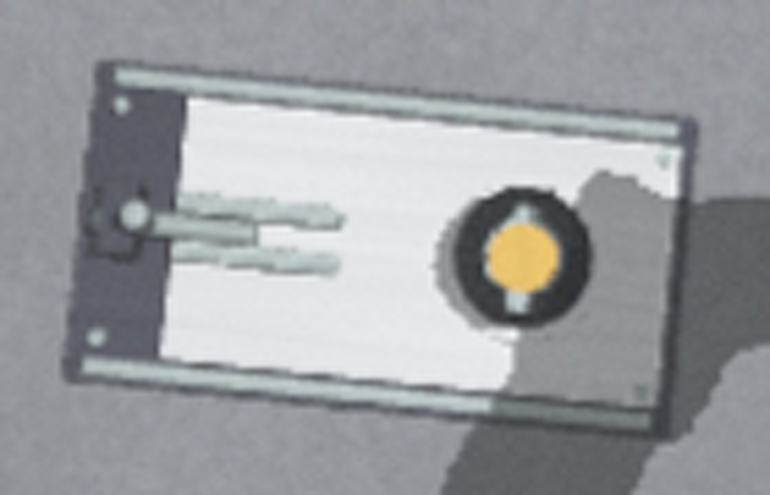

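View pics/w6.png

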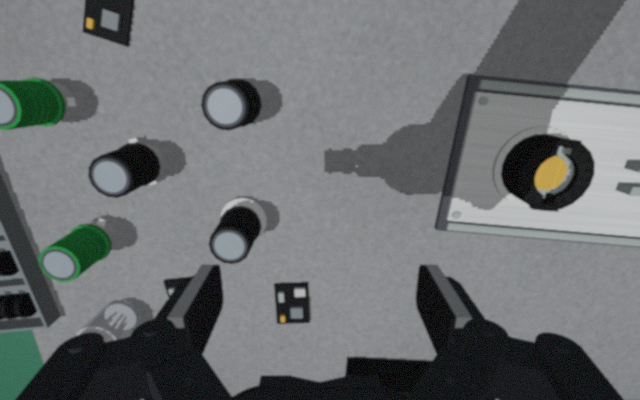

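The bolt now reaches into the keeper; the knob moved from crop u 207 to 134, about 33 mm. The wrist view shows the lugged barrel at (120,168), with lugs at about (133,141) and (153,184). I'll refine those positions.

```bash
python3 - <<'E'
from h import *
t=pickle.load(open("t6.pkl","rb")); f=pickle.load(open("w6.pkl","rb"))
def px(u,v,z): return world(t,(u+.5)/5.5-.5+225,(v+.5)/5.5-.5+145,z)
a,o=-.0967,np.array([.5225,.1336]); c=np.array([[np.cos(a),-np.sin(a)],[np.sin(a),np.cos(a)]])
for u,v in ((207,222),(134,214)): print("knob st", c.T@(px(u,v,.068)[:2]-o))
print("rear st",c.T@(px(330,241,.026)[:2]-o),c.T@(px(258,233,.026)[:2]-o))
print("notch dir", px(523,212,.05)-px(517,300,.05), "mid",(px(523,212,.05)+px(517,300,.05))/2)
cv2.imwrite("pics/w6c.png",cv2.resize(f["img"][125:215,70:190],None,fx=6,fy=6,interpolation=cv2.INTER_CUBIC))
cv2.imwrite("pics/w6s.png",cv2.resize(f["img"][110:230,480:620],None,fx=5,fy=5,interpolation=cv2.INTER_CUBIC))
E
```

```text
knob st [-0.00141089  0.07883564]
knob st [-0.00097664  0.11357512]
rear st [-0.00151541  0.02309529] [-0.00102067  0.05842979]
notch dir [ 0.04228953 -0.00287065  0.        ] mid [0.51405998 0.06414387 0.05      ]
```

View pics/w6c.png

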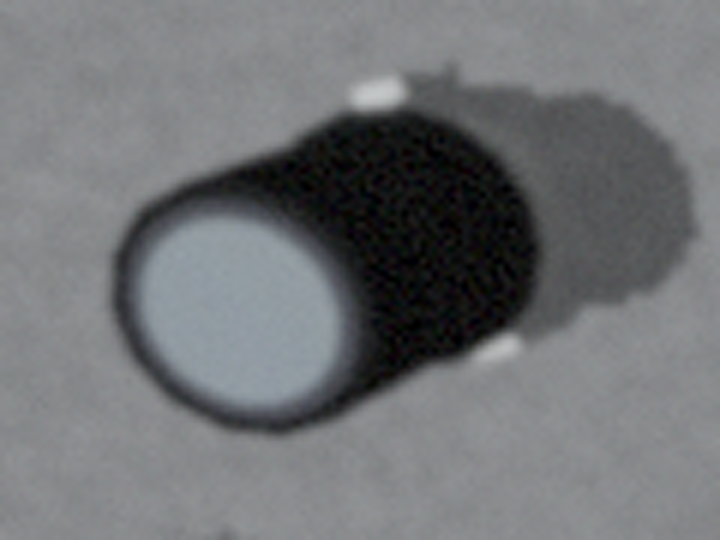

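View pics/w6s.png

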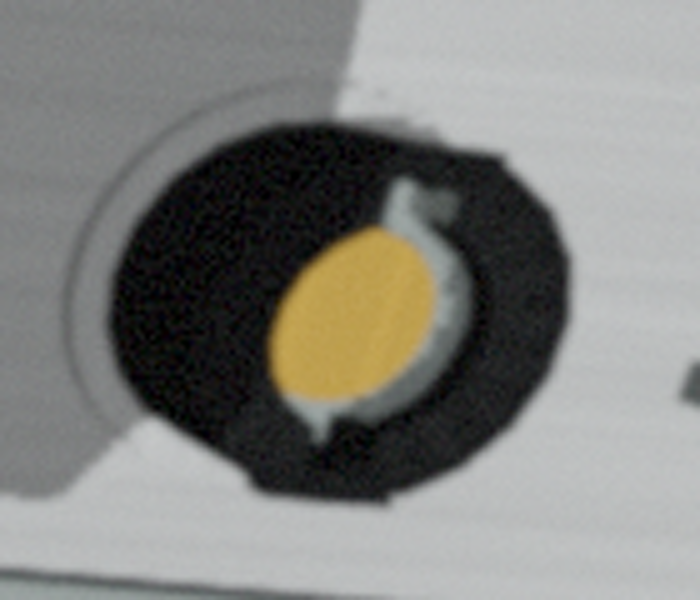

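```bash
python3 - <<'E'
from h import *
f=pickle.load(open("w6.pkl","rb"))
q=lambda u,v,z:world(f,(u+.5)/6-.5+70,(v+.5)/6-.5+125,z)
A=q(376,93,.011);B=q(500,350,.011)
d=B-A;print("lugs",A,B,(A+B)/2,"ang",np.arctan2(d[1],d[0]),np.linalg.norm(d))
# top ellipse outer: fit centre of black rim: x 115..355, y ~190..432
print("top", q(238,308,.068))
C=cloud(f);m=(np.hypot(C[...,0]-.506,C[...,1]+.326)<.035)&(C[...,2]>.064)
print(np.median(C[m],0),(C[m].min(0)+C[m].max(0))/2)
# socket by ellipse of collar in wrist
s=lambda u,v,z:world(f,(u+.5)/5-.5+480,(v+.5)/5-.5+110,z)
print("notch ends",s(408,182,.048),s(320,440,.048), "plunger c", s(352,314,.039))
E
```

```text
lugs [ 0.48795534 -0.33268218  0.011     ] [ 0.53198679 -0.31951011  0.011     ] [ 0.50997107 -0.32609614  0.011     ] ang 0.29067797162042075 0.04595946350538093
top [ 0.50907236 -0.32644027  0.068     ]
[ 0.50776741 -0.32277541  0.06981947] [ 0.5088505  -0.32464218  0.06812015]
notch ends [0.48978885 0.06488014 0.048     ] [0.53779707 0.05924064 0.048     ] plunger c [0.51611467 0.06633551 0.039     ]
```

>>> {"name": "apply_moves", "arguments": {
  "plan": [
    {"slide":[-0.0228,-0.15,0],"rotation":[0,0,0]},
    {"slide":[-0.0228,-0.3,0],"rotation":[0,0,0]},
    {"slide":[-0.0228,-0.447,-0.05],"rotation":[0,0,0]},
    {"slide":[-0.0228,-0.447,-0.15],"rotation":[0,0,0]},
    {"slide":[-0.0228,-0.447,-0.25],"rotation":[0,0,0]},
    {"slide":[-0.0228,-0.447,-0.29],"rotation":[0,0,0]},
    {"slide":[-0.0228,-0.447,-0.29],"rotation":[0,0,0]},
    {"slide":[-0.0228,-0.447,-0.29],"rotation":[0,0,0]}
  ]
}}

```text
clock: 9.82
tool_pos: [0.5102, -0.3257, 0.0649]
ee_rot: [0.0, 1.568, -0.002]
force: [-0.6, -0.1, 0.3]
gripper_width: 0.0858
```

```bash
python3 - <<'E'
from h import *
from cell import monitor, imaging
s=monitor.sense();print(s["clock"],s["joint_positions"],s["tool_pos"],s["ee_rot"],s["force"])
f=imaging.grab_frame("wrist");g=imaging.grab_frame("scene")
pickle.dump(f,open("w7.pkl","wb"))
cv2.imwrite("pics/w7.png",f["img"])
cv2.imwrite("pics/s7.png",cv2.resize(g["img"][130:290,80:280],None,fx=3.5,fy=3.5,interpolation=cv2.INTER_CUBIC))
E
```

```text
9.825 [ 0.33159828  0.57135905  0.24005371  1.8321362  -0.18888328  0.75750295
  2.24153259] [ 0.51015677 -0.32568635  0.0649485 ] [ 4.70016304e-04  1.56826310e+00 -2.00871201e-03] [-0.62867267 -0.07824571  0.33460965]
```

View pics/w7.png

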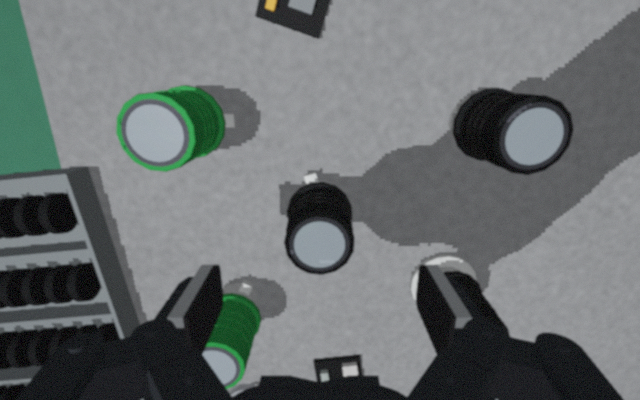

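View pics/s7.png

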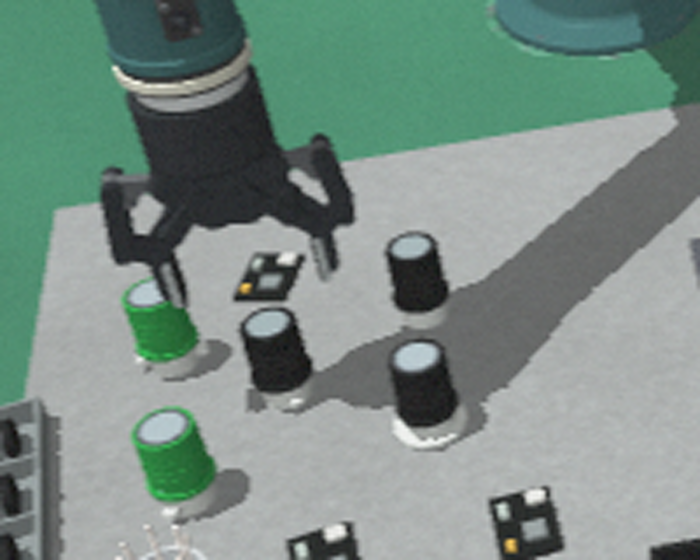

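The lens top is at (320,244), centred between the open jaws. I'll do a quick metric check and then descend.

```bash
python3 - <<'E'
from h import *
f=pickle.load(open("w7.pkl","rb"))
im=f["img"].astype(int)
# glass disc: bluish grey region near (320,244)
m=((im[...,0]>130)&(im[...,0]-im[...,2]>8)).astype(np.uint8); m[:210]=0;m[280:]=0;m[:,:280]=0;m[:,360:]=0
c,_=cv2.findContours(m,0,1);c=max(c,key=cv2.contourArea);e=cv2.fitEllipse(c);print(e)
print("lens top",world(f,*e[0],.068))
print("visible lug", world(f,311,177,.011))
C=cloud(f)
for nm,(u0,u1) in {"L":(165,225),"R":(415,475)}.items():
    P=C[262:325,u0:u1].reshape(-1,3);P=P[(P[:,2]>.075)&(P[:,2]<.2)]
    print(nm,P.min(0).round(4),P.max(0).round(4))
E
```

```text
((319.04022216796875, 244.0403289794922), (44.6548957824707, 50.04855728149414), 89.86223602294922)
lens top [ 0.50983842 -0.32510061  0.068     ]
visible lug [ 0.48839354 -0.33057572  0.011     ]
L [ 0.4974 -0.3815  0.103 ] [ 0.5216 -0.3668  0.1463]
R [ 0.4976 -0.2828  0.1029] [ 0.5218 -0.2683  0.1465]
```

>>> {"name": "apply_moves", "arguments": {
  "plan": [
    {"slide":[0,0,-0.05],"rotation":[0,0,0]},
    {"slide":[0,0,-0.1],"rotation":[0,0,0]},
    {"slide":[0,0,-0.15],"rotation":[0,0,0]},
    {"slide":[0,0,-0.15],"rotation":[0,0,0]},
    {"slide":[0,0,-0.15],"rotation":[0,0,0]}
  ]
}}

```text
clock: 10.55
tool_pos: [0.5087, -0.3259, 0.0032]
ee_rot: [0.002, 1.571, -0.002]
force: [0.2, -0.0, -0.1]
gripper_width: 0.085
```

>>> {"name": "apply_moves", "arguments": {
  "plan": [
    {"slide":[0,0,0],"rotation":[0,0,0]},
    {"slide":[0,0,0],"rotation":[0,0,0]},
    {"slide":[0,0,0],"rotation":[0,0,0]},
    {"slide":[0,0,0],"rotation":[0,0,0]},
    {"slide":[0,0,0],"rotation":[0,0,0]}
  ],
  "claw": 1,
  "newtons": 80
}}

```text
clock: 11.18
tool_pos: [0.5093, -0.326, 0.0042]
ee_rot: [0.002, 1.569, -0.002]
force: [-0.0, 0.6, 6.3]
gripper_width: 0.037
```

```bash
python3 - <<'E'
from h import *
from cell import monitor, imaging
s=monitor.sense();print(s["clock"],s["tool_pos"],s["ee_rot"],s["force"],s["gripper_width"])
f=imaging.grab_frame("wrist");pickle.dump(f,open("w8.pkl","wb"))
cv2.imwrite("pics/w8.png",f["img"])
E
```

```text
11.175 [ 0.50933766 -0.32599235  0.00419869] [ 1.53786518e-03  1.56941294e+00 -2.36658939e-03] [-0.03259599  0.62415117  6.34837831] 0.0369563825181599
```

View pics/w8.png

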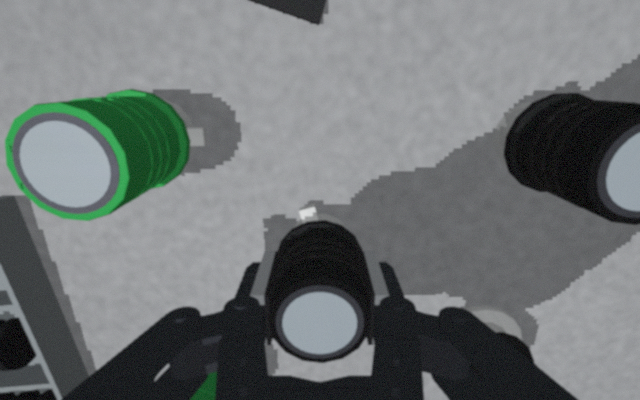

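>>> {"name": "apply_moves", "arguments": {
  "plan": [
    {"slide":[0,0,0.1],"rotation":[0,0,0]},
    {"slide":[0,0,0.2],"rotation":[0,0,0]},
    {"slide":[0,0.05,0.27],"rotation":[0,0,-0.02]},
    {"slide":[0,0.15,0.27],"rotation":[0,0,-0.04]},
    {"slide":[0,0.25,0.27],"rotation":[0,0,-0.06]},
    {"slide":[0,0.37,0.27],"rotation":[0,0,-0.08]},
    {"slide":[0.005,0.5,0.27],"rotation":[0,0,-0.1]},
    {"slide":[0.01,0.62,0.27],"rotation":[0,0,-0.123]},
    {"slide":[0.015,0.74,0.27],"rotation":[0,0,-0.123]},
    {"slide":[0.015,0.85,0.27],"rotation":[0,0,-0.123]},
    {"slide":[0.015,0.93,0.27],"rotation":[0,0,-0.123]},
    {"slide":[0.015,0.975,0.27],"rotation":[0,0,-0.123]},
    {"slide":[0.015,0.975,0.27],"rotation":[0,0,-0.123]},
    {"slide":[0.015,0.975,0.27],"rotation":[0,0,-0.123]},
    {"slide":[0.015,0.975,0.27],"rotation":[0,0,-0.123]}
  ]
}}

```text
clock: 13.1
tool_pos: [0.5148, 0.0626, 0.1114]
ee_rot: [0.307, 1.549, -0.308]
force: [-0.4, -0.9, -2.2]
gripper_width: 0.0363
```

```bash
python3 - <<'E'
from h import *
from cell import monitor, imaging
s=monitor.sense();print(s["clock"],s["joint_positions"],s["tool_pos"],s["ee_rot"],s["force"],s["gripper_width"])
R=Rot.from_rotvec(s["ee_rot"]).as_matrix(); print(R[:,0],"yaw",np.arctan2(R[1,1],R[0,1]))
for c in ("wrist","scene","top"):
    f=imaging.grab_frame(c);pickle.dump(f,open(c+"9.pkl","wb"))
    if c=="wrist":cv2.imwrite("pics/w9.png",f["img"])
    if c=="scene":cv2.imwrite("pics/s9.png",cv2.resize(f["img"][110:250,240:420],None,fx=4.2,fy=4.2,interpolation=cv2.INTER_CUBIC))
f8=pickle.load(open("w8.pkl","rb")); print("lug at grip",world(f8,307,213,.011))
E
```

```text
13.1 [-0.41476695  0.3792515   0.27761868  2.01824487 -0.14656346  0.76269766
  1.12956692] [0.51479498 0.06256196 0.11140487] [ 0.30675793  1.54866457 -0.30759951] [-0.43557742 -0.93113008 -2.22745036] 0.036309788661773576
[ 1.07152986e-04 -5.64615345e-04 -9.99999835e-01] yaw 1.1792196599512201
lug at grip [ 0.4896905  -0.33146072  0.011     ]
```

View pics/w9.png

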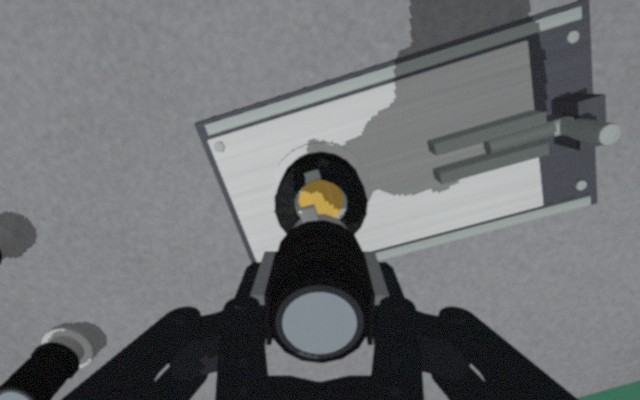

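View pics/s9.png

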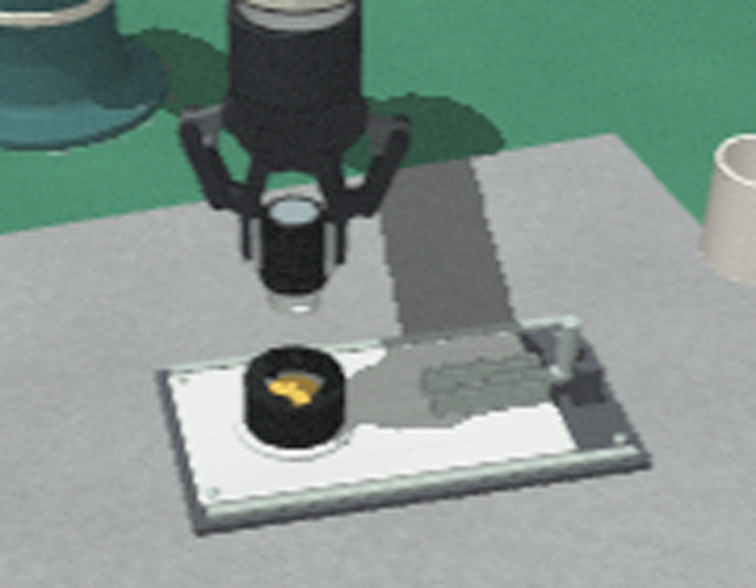

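The lens is held; its foot and one lug show at about (308,213), and the socket is at (321,205) with its near notch at (313,178). I'll zoom and compare them in this one picture.

```bash
python3 - <<'E'
from h import *
f=pickle.load(open("wrist9.pkl","rb"))
cv2.imwrite("pics/w9c.png",cv2.resize(f["img"][140:240,265:380],None,fx=6.5,fy=6.5,interpolation=cv2.INTER_CUBIC))
im=f["img"].astype(int)
m=((im[...,0]>130)&(im[...,0]-im[...,2]>8)).astype(np.uint8); m[:280]=0;m[365:]=0;m[:,:270]=0;m[:,370:]=0
c,_=cv2.findContours(m,0,1);c=max(c,key=cv2.contourArea);e=cv2.fitEllipse(c);print(e)
s=.1114-.0042
print("lens top",world(f,*e[0],s+.068), "lug",world(f,307,213,s+.011))
S=[[-.08,-.15],[.08,.15],[-.08,.15]]
E
```

```text
((319.03009033203125, 322.6014099121094), (59.30895233154297, 72.23333740234375), 90.00877380371094)
lens top [0.51615685 0.06280998 0.1752    ] lug [0.49432665 0.06513025 0.1182    ]
```

View pics/w9c.png

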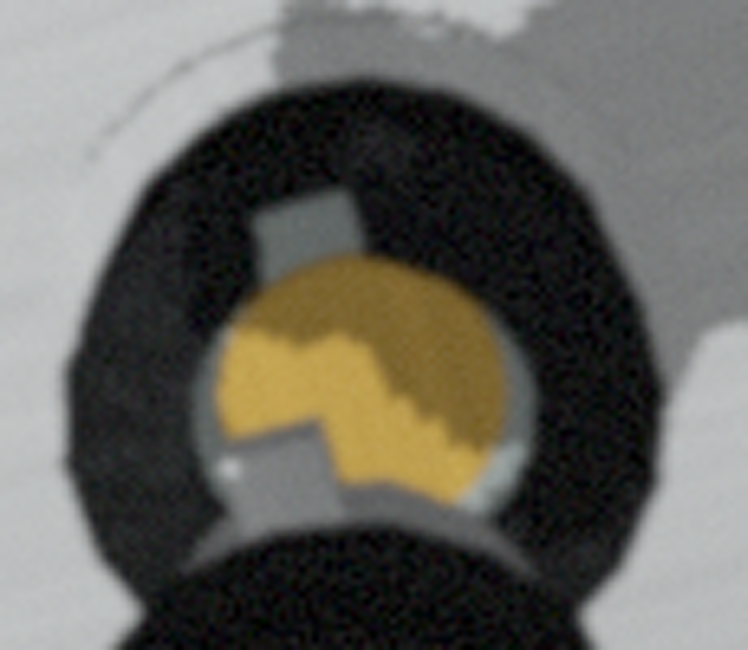

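```bash
python3 - <<'E'
from h import *
f=pickle.load(open("wrist9.pkl","rb"))
q=lambda u,v,z:world(f,(u+.5)/6.5-.5+265,(v+.5)/6.5-.5+140,z)
s=.1114-.0042
L=[q(222,445,s+.007),q(322,420,s+.007)]; N=[q(252,213,.05),q(347,188,.05)]
for n,(a,b) in (("lug",L),("notch",N)):
    d=b-a; ax=np.array([-d[1],d[0]]); ang=np.arctan2(d[1],d[0]); print(n,a[:2].round(4),b[:2].round(4),"mid",((a+b)/2)[:2].round(4),"width",np.linalg.norm(d),"edge dir",ang,"axis",ang-np.pi/2)
# collar outer ellipse: at z=.05, sample rim points, circle fit r=.033
pts=[(68,400),(75,340),(100,265),(150,190),(215,125),(290,88),(365,80),(440,92),(520,135),(590,205),(635,290),(660,395),(655,470)]
P=np.array([q(u,v,.05)[:2] for u,v in pts])
A=np.c_[2*P,np.ones(len(P))];x=np.linalg.lstsq(A,(P**2).sum(1),rcond=None)[0]
print("collar c",x[:2],"r",np.sqrt(x[2]+x[0]**2+x[1]**2))
from scipy.optimize import least_squares
r=least_squares(lambda c:np.hypot(*(P-c).T)-.033,x[:2]);print(r.x,(r.fun*1000).round(1))
# plunger top circle z=.039
pts=[(218,385),(235,335),(262,295),(305,265),(355,255),(410,263),(465,295),(497,340),(507,395),(490,445),(460,500)]
P=np.array([q(u,v,.039)[:2] for u,v in pts]);A=np.c_[2*P,np.ones(len(P))];x=np.linalg.lstsq(A,(P**2).sum(1),rcond=None)[0]
print("plunger",x[:2],np.sqrt(x[2]+x[0]**2+x[1]**2))
C=cloud(f)
# lens grip cylinder points -> axis
m=np.zeros(C.shape[:2],bool);m[235:285,285:355]=1
P=C[m];P=P[(P[:,2]>s+.028)&(P[:,2]<s+.066)]
r=least_squares(lambda c:np.hypot(*(P[:,:2]-c).T)-.019,[.515,.063],loss="soft_l1",f_scale=.001);print("lens axis depth",r.x,len(P),np.abs(r.fun).mean())
E
```

```text
lug [0.4916 0.0615] [0.4926 0.0697] mid [0.4921 0.0656] width 0.008244272175293284 edge dir 1.4394591621900361 axis -0.13133716460486045
notch [0.4892 0.062 ] [0.4905 0.0724] mid [0.4899 0.0672] width 0.010497698142930232 edge dir 1.443590537954469 axis -0.12720578884042766
collar c [0.51132756 0.06600251] r 0.0322740265604673
[0.51212237 0.06558283] [-0.4 -1.  -1.2 -1.   0.3  1.2  1.1  0.8 -0.3 -1.4 -1.8 -0.6  0.6]
plunger [0.5163197  0.06365105] 0.016619761906846962
lens axis depth [0.51510383 0.06338557] 2758 0.0002905597589478572
```

```bash
python3 - <<'E'
from cell import monitor
s=monitor.sense();print(s["clock"],s["tool_pos"],s["force"],abs(s["dq"]).max())
E
```

```text
13.25 [0.51476776 0.0634011  0.11143828] [ 0.39142276  0.35934152 -2.15110814] 0.004211028450313971
```

>>> {"name": "apply_moves", "arguments": {
  "plan": [
    {"slide":[0.001,0,-0.05],"rotation":[0,0,0]},
    {"slide":[0.001,0,-0.1],"rotation":[0,0,0]},
    {"slide":[0.001,0,-0.13],"rotation":[0,0,0]},
    {"slide":[0.001,0,-0.13],"rotation":[0,0,0]},
    {"slide":[0.001,0,-0.13],"rotation":[0,0,0]}
  ]
}}

```text
clock: 13.88
tool_pos: [0.5156, 0.0642, 0.0599]
ee_rot: [0.306, 1.548, -0.305]
force: [0.7, 0.1, -0.9]
gripper_width: 0.0368
```

```bash
python3 - <<'E'
from h import *
from cell import monitor, imaging
s=monitor.sense();print(s["clock"],s["tool_pos"],s["ee_rot"],s["force"],s["gripper_width"])
for c in ("wrist","scene","top"):
    f=imaging.grab_frame(c);pickle.dump(f,open(c+"10.pkl","wb"))
    if c=="wrist":cv2.imwrite("pics/w10.png",cv2.resize(f["img"][140:250,255:390],None,fx=5.5,fy=5.5,interpolation=cv2.INTER_CUBIC))
    if c=="scene":cv2.imwrite("pics/s10.png",cv2.resize(f["img"][150:230,270:370],None,fx=7,fy=7,interpolation=cv2.INTER_CUBIC))
E
```

```text
13.875 [0.51562735 0.06422019 0.0599262 ] [ 0.30562721  1.54819491 -0.30503862] [ 0.66691945  0.11486364 -0.85829274] 0.036794711181921076
```

View pics/w10.png

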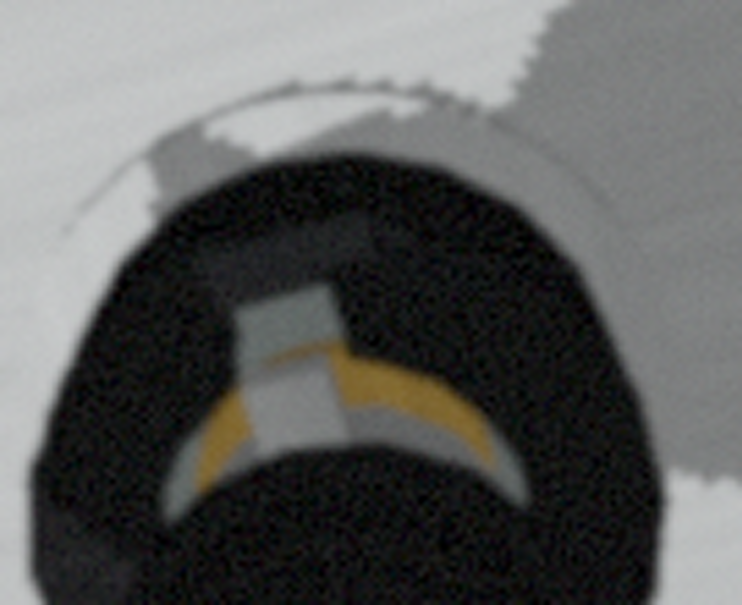

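View pics/s10.png

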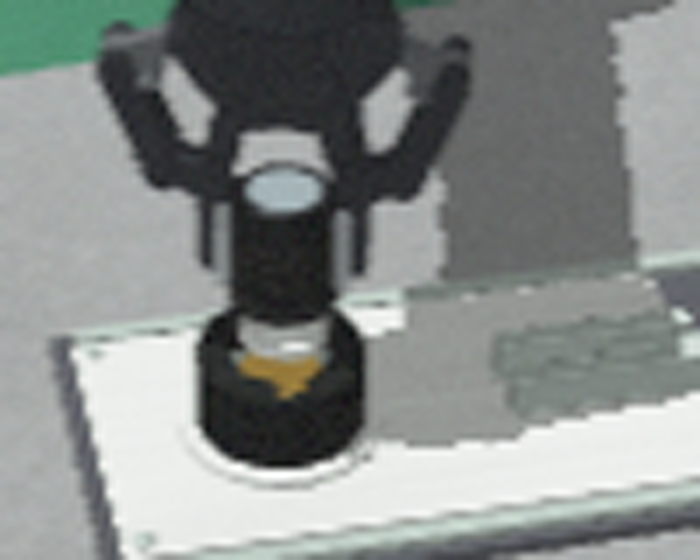

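```bash
python3 - <<'E'
from h import *
from scipy.optimize import least_squares
f=pickle.load(open("wrist10.pkl","rb"))
q=lambda u,v,z:world(f,(u+.5)/5.5-.5+255,(v+.5)/5.5-.5+140,z)
s=.0599-.0042
L=[q(243,385,s+.007),q(328,357,s+.007)]; N=[q(235,312,.05),q(330,285,.05)]
for n,(a,b) in (("lug",L),("notch",N)):
    d=b-a; ang=np.arctan2(d[1],d[0]); print(n,"mid",((a+b)/2)[:2].round(4),"width",np.linalg.norm(d),"axis",ang-np.pi/2)
C=cloud(f); m=np.zeros(C.shape[:2],bool);m[235:285,285:355]=1
P=C[m];P=P[(P[:,2]>s+.028)&(P[:,2]<s+.066)]
r=least_squares(lambda c:np.hypot(*(P[:,:2]-c).T)-.019,[.515,.063],loss="soft_l1",f_scale=.001);print("lens axis depth",r.x,len(P),np.abs(r.fun).mean())
E
```

```text
lug mid [0.4934 0.067 ] width 0.008496304774782385 axis -0.0522384172602528
notch mid [0.4904 0.0675] width 0.009934481153467085 axis -0.09914954140925247
lens axis depth [0.51591759 0.06498916] 2751 0.00029888353360218946
```

Lens axis (0.5159, 0.0650) matches the socket (0.5163, 0.065). Lug angle is -0.09 against notch -0.097. I'll lower it in stages.

>>> {"name": "apply_moves", "arguments": {
  "plan": [
    {"slide":[0,0,-0.015],"rotation":[0,0,0]},
    {"slide":[0,0,-0.03],"rotation":[0,0,0]},
    {"slide":[0,0,-0.04],"rotation":[0,0,0]},
    {"slide":[0,0,-0.05],"rotation":[0,0,0]},
    {"slide":[0,0,-0.05],"rotation":[0,0,0]}
  ]
}}

```text
clock: 14.65
tool_pos: [0.5148, 0.0642, 0.0392]
ee_rot: [0.305, 1.55, -0.305]
force: [-2.2, -0.1, 2.3]
gripper_width: 0.0364
```

>>> {"name": "apply_moves", "arguments": {
  "plan": [
    {"slide":[0,0,-0.006],"rotation":[0,0,0]},
    {"slide":[0,0,-0.0125],"rotation":[0,0,0]},
    {"slide":[0,0,-0.0125],"rotation":[0,0,0]}
  ]
}}

```text
clock: 15.02
tool_pos: [0.515, 0.0643, 0.0344]
ee_rot: [0.305, 1.549, -0.305]
force: [-2.8, 0.4, 5.8]
gripper_width: 0.0367
```

```bash
python3 - <<'E'
from h import *
from cell import monitor, imaging
s=monitor.sense();print(s["clock"],s["tool_pos"],s["force"],s["ft_torque"],s["gripper_width"])
for c in ("wrist","scene"):
    f=imaging.grab_frame(c);pickle.dump(f,open(c+"11.pkl","wb"))
    if c=="wrist":cv2.imwrite("pics/w11.png",cv2.resize(f["img"][140:365,215:425],None,fx=2.6,fy=2.6,interpolation=cv2.INTER_CUBIC))
    if c=="scene":cv2.imwrite("pics/s11.png",cv2.resize(f["img"][150:230,270:370],None,fx=7,fy=7,interpolation=cv2.INTER_CUBIC))
E
```

```text
15.025 [0.51497097 0.06426888 0.03439814] [-2.81912255  0.40876915  5.75777996] [-0.06373822  0.60372134 -0.00189585] 0.0367019238433217
```

View pics/w11.png

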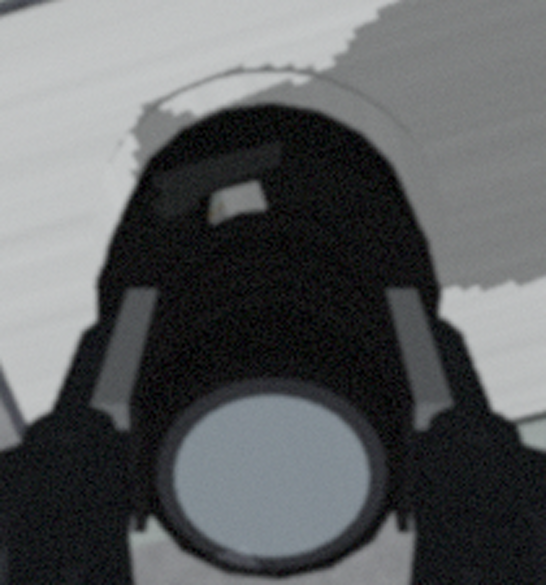

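View pics/s11.png

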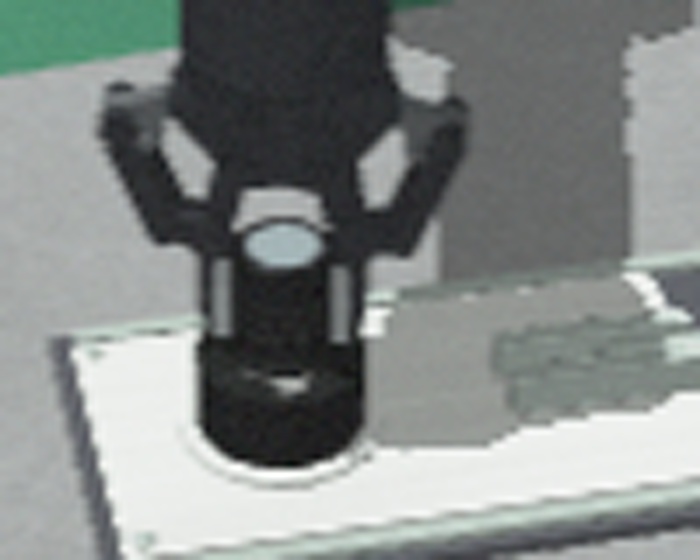

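The lens is seated to about 19.8 mm, with the force consistent with the plunger and the notch seen filled. Now I'll turn it clockwise, with a first 0.3 rad to check.

>>> {"name": "apply_moves", "arguments": {
  "plan": [
    {"slide":[-0.001,0,-0.001],"rotation":[0,0,-0.03]},
    {"slide":[-0.001,0,-0.001],"rotation":[0,0,-0.06]},
    {"slide":[-0.001,0,-0.001],"rotation":[0,0,-0.1]},
    {"slide":[-0.001,0,-0.001],"rotation":[0,0,-0.1]}
  ]
}}

```text
clock: 15.62
tool_pos: [0.515, 0.0636, 0.0342]
ee_rot: [0.549, 1.499, -0.55]
force: [-2.4, -3.2, 5.3]
gripper_width: 0.0365
```

```bash
python3 - <<'E'
from h import *
from cell import monitor, imaging
s=monitor.sense();R=Rot.from_rotvec(s["ee_rot"]).as_matrix()
print(s["clock"],s["tool_pos"],s["force"],s["ft_torque"],s["gripper_width"],"yaw",np.arctan2(R[1,1],R[0,1]))
f=imaging.grab_frame("wrist");pickle.dump(f,open("w12.pkl","wb"))
cv2.imwrite("pics/w12.png",cv2.resize(f["img"][140:365,215:425],None,fx=2.6,fy=2.6,interpolation=cv2.INTER_CUBIC))
E
```

```text
15.625 [0.51499998 0.0635793  0.0341675 ] [-2.39852284 -3.181307    5.30302825] [-0.73019654  0.44679201  0.06331034] 0.0365188520094028 yaw 0.8686156848484625
```

View pics/w12.png

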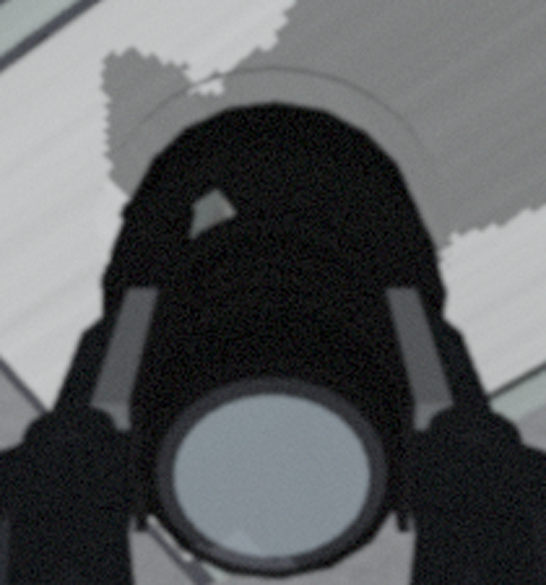

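The ring torque of +0.063 Nm has appeared and the lug has left the notch. I'll continue the turn.

>>> {"name": "apply_moves", "arguments": {
  "plan": [
    {"slide":[0,0,0],"rotation":[0,0,-0.04]},
    {"slide":[0,0,0],"rotation":[0,0,-0.08]},
    {"slide":[0,0,0],"rotation":[0,0,-0.12]},
    {"slide":[0,0,0],"rotation":[0,0,-0.16]},
    {"slide":[0,0,0],"rotation":[0,0,-0.2]},
    {"slide":[0,0,0],"rotation":[0,0,-0.24]},
    {"slide":[0,0,0],"rotation":[0,0,-0.28]},
    {"slide":[0,0,0],"rotation":[0,0,-0.32]},
    {"slide":[0,0,0],"rotation":[0,0,-0.36]},
    {"slide":[0,0,0],"rotation":[0,0,-0.39]},
    {"slide":[0,0,0],"rotation":[0,0,-0.39]}
  ]
}}

```text
clock: 17.05
tool_pos: [0.5159, 0.0644, 0.0342]
ee_rot: [1.466, 1.018, -1.463]
force: [1.0, 0.0, 5.5]
gripper_width: 0.0364
```

```bash
python3 - <<'E'
from h import *
from cell import monitor, imaging
s=monitor.sense();R=Rot.from_rotvec(s["ee_rot"]).as_matrix()
print(s["clock"],s["joint_positions"],s["tool_pos"],s["force"],s["ft_torque"],s["gripper_width"],"yaw",np.arctan2(R[1,1],R[0,1]))
E
```

```text
17.05 [-0.69166581  0.57854611  0.63594413  2.07026415 -0.55484429  0.66222742
 -0.03846497] [0.5158661  0.06439038 0.03424969] [0.97599682 0.0237969  5.45152372] [-0.30956049 -0.0983032   0.23837978] 0.03641846861182967 yaw -0.35432115601826253
```

>>> {"name": "apply_moves", "arguments": {
  "plan": [
    {"slide":[0,0,0],"rotation":[0,0,-0.01]},
    {"slide":[0,0,0],"rotation":[0,0,-0.02]},
    {"slide":[0,0,0],"rotation":[0,0,-0.025]},
    {"slide":[0,0,0],"rotation":[0,0,-0.025]}
  ],
  "newtons": 100
}}

```text
clock: 17.55
tool_pos: [0.5158, 0.0644, 0.0343]
ee_rot: [1.524, 0.969, -1.52]
force: [4.2, -0.5, 5.3]
gripper_width: 0.036
```

```bash
cat > chk.py <<'E'
from h import *
from cell import monitor, imaging
s=monitor.sense();R=Rot.from_rotvec(s["ee_rot"]).as_matrix()
print(s["clock"],s["tool_pos"],s["force"],s["ft_torque"],s["gripper_width"],"yaw",np.arctan2(R[1,1],R[0,1]))
E
python3 chk.py
```

```text
17.55 [0.51578191 0.06435316 0.03432162] [ 4.18352303 -0.47835044  5.29599079] [-0.28057668 -0.90224155  0.40498981] 0.03604400356020738 yaw -0.4355384839898231
```

Torque has risen to 0.40 Nm, above the ring's maximum of 0.27, at 1.615 rad turned, so it is at the stop. One small further nudge will confirm.

>>> {"name": "apply_moves", "arguments": {
  "plan": [
    {"slide":[0,0,0],"rotation":[0,0,-0.007]},
    {"slide":[0,0,0],"rotation":[0,0,-0.007]},
    {"slide":[0,0,0],"rotation":[0,0,-0.007]}
  ]
}}

```text
clock: 17.92
tool_pos: [0.5156, 0.0644, 0.0342]
ee_rot: [1.539, 0.956, -1.536]
force: [5.7, 0.3, 5.4]
gripper_width: 0.0364
```

```bash
python3 chk.py; python3 - <<'E'
from h import *
from cell import imaging
for c in ("wrist","scene","top"):
    f=imaging.grab_frame(c);pickle.dump(f,open(c+"13.pkl","wb"))
    if c=="wrist":cv2.imwrite("pics/w13.png",f["img"])
    if c=="scene":cv2.imwrite("pics/s13.png",cv2.resize(f["img"][130:250,250:410],None,fx=4.8,fy=4.8,interpolation=cv2.INTER_CUBIC))
    if c=="top":cv2.imwrite("pics/t13.png",f["img"])
E
python3 chk.py
```

```text
17.925 [0.51559141 0.06436508 0.03424819] [5.73061608 0.26522491 5.41099909] [-0.17154667 -1.25309613  0.65791166] 0.03638769463774724 yaw -0.4576808109077624
18.075 [0.51557798 0.0643604  0.0342609 ] [ 5.21064912 -0.751223    4.99195147] [-0.1477734  -1.23869967  0.66690073] 0.0366593449321957 yaw -0.4577262740580458
```

View pics/w13.png

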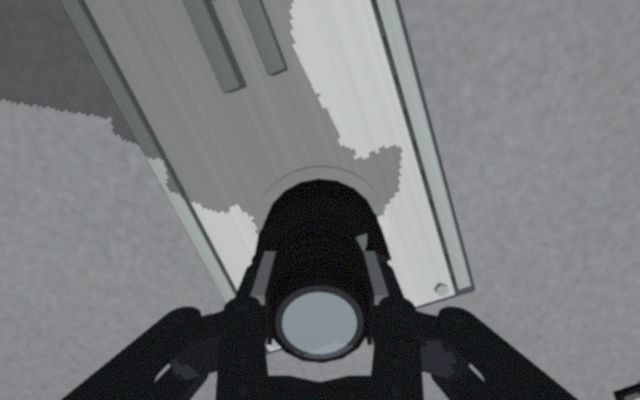

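View pics/s13.png

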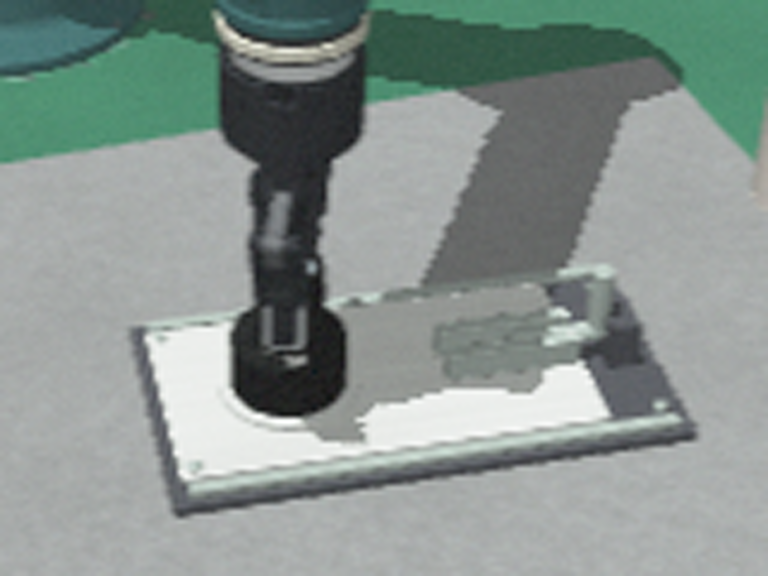

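View pics/t13.png

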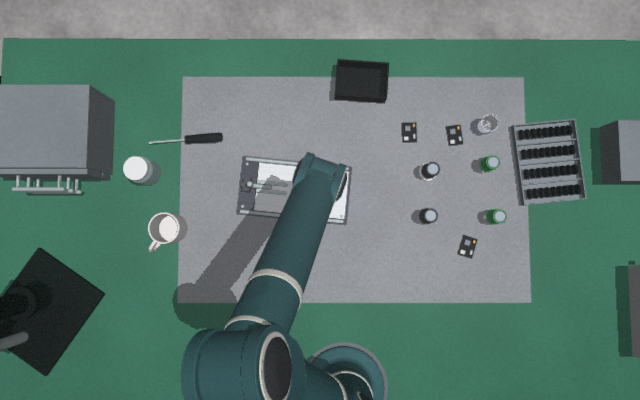

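The torque holds at 0.66 Nm against the hard stop and the notches are empty. The knob is still at its home spot (249,184) in the top view, and the other parts have not moved. I'm handing in.

```bash
python3 chk.py; python3 -c "
from cell import job
print(job.finish_job())"
```

```text
18.075 [0.51557798 0.0643604  0.0342609 ] [ 5.21064912 -0.751223    4.99195147] [-0.1477734  -1.23869967  0.66690073] 0.0366593449321957 yaw -0.4577262740580458
the job is handed in; nothing more can be done
None
```

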